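# Set up the timber yard on the show module

### The arm

A 6-joint arm with a two-finger parallel gripper is mounted at the origin on the work surface. World frame = base frame: x ahead of the robot, y to its left, z up, the work surface at z = 0. Lengths are in m, angles in rad, forces in N, time in s.
With the tool pointing down it reaches from about 0.35 to 0.975 m from the base axis. Payload 7.1 kg.
Tool frame: the origin (TCP) lies between the finger pads; the fingertips stand 11 mm ahead of it and the grasp point (between the pads) lies 8 mm behind it; z points along the fingers, y is the direction in which the jaws open and shut (so a half turn about z gives the same grasp; the last joint's range is limited). The gripper opens to 88 mm and grips with 3 to 60 N. Pads are 20 mm wide; open, the fingers measure 115 mm over their backs; the gripper's body (75 mm by 178 mm) begins 61 mm behind the grasp point.
Start: joints at [-1.311, 0.423, 1.63, -0, 1.089, -0.019], TCP at [0.172, -0.601, 0.234] pointing down, gripper open.
Joint ranges: [-3, 3], [-0.9, 2.11], [0.09, 2.58], [-1.31, 4.45], [0.11, 2.69], [-2.54, 2.54]. Speed limits (rad/s): [2.39, 2.39, 3.01, 3.14, 3.14, 3.14].

### API

Orientations are given as a unit quaternion [w, x, y, z].
In Python, from cell import r gives the robot as it stands. The module is installed in compiled form; this text tells all that it offers.
- The arm moves only by the tool arm_command, never from a script. Its argument "motion" is a list of rows, each a list of 3 entries, a list of its own where there are three numbers: the shift along the tool's x, y, z in m, then the turn, a rotation vector about the tool's x, y, z in degrees, then the finger opening in m, from 0 to 0.0878. A call has 1 to 12 rows; each row shifts and turns the commanded pose from where the row before left it, along the tool's axes as they then stand; what a row does not reach is not made up. A row lasts 1/12 s, in which the tool goes at most 41.7 mm and 7.16 degrees, less where a joint would pass 70% of its speed; a pose out of reach is approached as far as the arm can. A call is refused whole if a number of a shift passes 0.0417 or a number of a turn 7.16, either way. A call with a gripper value outside its range is refused whole. The fingers move at their own pace and stop on an object; "grip_force" is the grip in N (left out, the last holds). Time passes only in rows, so rows that do not move let the fingers close. It gives the time, the measured TCP pose, the force and the opening at its end, in the units of the state.
- r.get_state(): the state, without advancing time (a new reading comes with each control period).
- r.camera(name): name is "side" or "top" or "wrist"; returns a dict with "frame" (400x640x3 uint8, red, green, blue), "fx", "fy", "cx", "cy" (pixels), "R" (3x3) and "t" (3): a world point X has camera coordinates R X + t. Camera axes: x right, y down, z forward; pixel columns grow to the right and rows downward; lengths in m; the calibration is good to about 2 mm. A picture is of the moment at which its call begins. There is no depth.
- r.close_job(): hands the job in, once; it reports no verdict.
The state is a dict: "clock": time; "joint_pos": joint angles; "qd": joint speeds; "joint_torque": joint torques, N m; "tcp_pos": TCP position; "ee_rot": TCP orientation; "contact_force": force on the tool from outside, world axes, zero at the start; "torque": the same for the moment, N m; "width": finger opening in m.
Only numpy, scipy, OpenCV 4.12 (cv2) and the standard library are available. Lean on these libraries where they do the work, as an engineer would, in place of code of your own. Each camera call takes 0.05 s, during which the arm holds its last target.

### The job

Lift the green yard board by its hut and lower it over the two brass pins of the plywood module, big hole on the big pin, until it lies flush. Then stack all the loose timbers on it crosswise, two to a layer: the first two on the brown marks, the next two across them just as far apart, and so on (an odd last one lies alone above either edge of the layer, resting on both timbers below). When the stack stands, press the module's red test button fully down and let it come up again; leave the locomotive, wagon and mug where they are.

Things in the scene. Friction and masses are not known exactly. Their poses are not given: they have to be found in the camera images.
- module: fixed plywood display module, a flat box 150 (x) by 290 (y) by 30 mm high; its origin is at the underside, its own x from -75 to 75 mm and y from -115 to 175 mm; two upright brass pins stand on it and a red button on the grey panel at its +y end; its place and yaw vary
- pin_big (a point): tip of the big brass pin (14 mm diameter, 22 mm tall above the module's top, tapered over the last 6 mm); at x 0, y 84 mm of the module
- pin_small (a point): tip of the small brass pin (8 mm diameter, 22 mm tall above the module's top, tapered over the last 5 mm); at x 45, y -89 mm of the module
- board: loose green yard board, 116 (x) by 200 (y) by 8 mm thick, 250 g, with a small white hut with a red roof fixed on it and, at its other end, two brown marks (each 14 by 80 mm, along the board's y, 50 mm apart) for the first two timbers; origin at the centre of its underside. When seated it lies with its axes along the module's, its origin 30 mm above the module's
- hole_big (a point): centre, at the board's top face, of the board's through hole for the big pin (17 mm diameter), at x 0, y 84 mm of the board
- hole_small (a point): centre, at the board's top face, of the board's through hole for the small pin (11 mm diameter), at x 45, y -89 mm of the board
- hut (a point): middle of the hut's walls, 24 mm above the board's underside; the hut is 44 mm wide along the board's x (flat gable walls, the grip), 36 mm along y, and its roof ridge is about 54 mm above the board's underside
- mark_a (a point): centre of one brown mark, at the board's top face, at x -25, y -45 mm of the board: place of a first-layer timber (along the board's y); third-layer timbers lie straight above. Timbers of layer n have their middle 7 + 14 (n - 1) mm above the board's top face
- mark_b (a point): centre of the other brown mark, likewise, at x +25, y -45 mm of the board
- cross_a (a point): point at the board's top face at x 0, y -70 mm of the board: a second-layer timber (along the board's x) lies straight above it, and a fourth-layer one
- cross_b (a point): likewise at x 0, y -20 mm of the board
- test_button (a joint): travel of the red test button, m: 0 when up, 0.006 fully down; spring return, about 5 N
- test_button_top (a point): middle of the top of the red push button (28 mm diameter), pressed straight down
- timber0: loose bare-wood timber, 14 by 80 (its y) by 14 mm, 16 g; origin at its middle; 5 to 7 timbers are there, the others absent (None)
- timber1: loose bare-wood timber, 14 by 80 (its y) by 14 mm, 16 g; origin at its middle; 5 to 7 timbers are there, the others absent (None)
- timber2: loose bare-wood timber, 14 by 80 (its y) by 14 mm, 16 g; origin at its middle; 5 to 7 timbers are there, the others absent (None)
- timber3: loose bare-wood timber, 14 by 80 (its y) by 14 mm, 16 g; origin at its middle; 5 to 7 timbers are there, the others absent (None)
- timber4: loose bare-wood timber, 14 by 80 (its y) by 14 mm, 16 g; origin at its middle; 5 to 7 timbers are there, the others absent (None)
- timber5: loose bare-wood timber, 14 by 80 (its y) by 14 mm, 16 g; origin at its middle; 5 to 7 timbers are there, the others absent (None)
- timber6: loose bare-wood timber, 14 by 80 (its y) by 14 mm, 16 g; origin at its middle; 5 to 7 timbers are there, the others absent (None)
- locomotive: blue model locomotive, 36 by 150 by 50 mm, to be left alone; origin at its underside
- wagon: red open model wagon, 36 by 100 by 40 mm, to be left alone; origin at its underside
- mug: white mug, 80 mm diameter, 90 mm tall, to be left alone; origin at its underside
Things that resemble listed ones, but are neither listed nor needed, are in the scene too. Of the things shaped like the board, the green one is meant.

How it is judged:
By the outcome, as a careful person would: the job done as asked, in the order asked, and still so for the second after the job is handed in, with the robot touching nothing.
Of timber0, timber1, timber2, timber3, timber4, timber5, timber6 only 5 to 7 are there at a start; the rules pass over those that are not, and their reading is None.
At some moment in a run one of timber0, timber1, timber2, timber3, timber4, timber5, timber6 may be knocked a few centimetres aside while the robot is not near it.
Once in a run the grip may slacken for a moment while it holds something.
It also fails if it takes over 210 s, if anything falls off the work surface, if the arm or the gripper's body presses on something with over 40 N, if the wrist force passes 120 N, or if a joint passes its speed limit or range.

## Working session

There is one attempt and no reset: what is moved stays moved. The work goes in short steps, Python scripts to look and compute and a tool call to move; the robot and the scene stay as the last step left them, time stands still between calls to the robot, and variables do not carry over. Pictures are saved under pics/ and viewed, and the job is handed in when it is done.

Besides the shell and the picture viewer there is one more tool, called as name(argument=value, ...), one argument or row to a line, values as JSON. arm_command: Moves the arm, as the interface text tells. Its arguments: {"type":"object","properties":{"motion":{"type":"array"},"grip_force":{"type":"number"}},"required":["motion"]}

```bash
ls; mkdir -p pics; python3 - <<'E'
from cell import r
import cv2
print(r.get_state())
for n in ['side','top','wrist']:
    c=r.camera(n); cv2.imwrite(f'pics/a_{n}.png',c['frame'][:,:,::-1]); print(n,c['fx'],c['fy'],c['cx'],c['cy'],c['R'],c['t'])
E
```

```text
pics
{'clock': 0.0, 'joint_pos': array([-1.31105626e+00,  4.23824899e-01,  1.63069470e+00, -5.65959829e-06,
        1.08859920e+00, -1.90017010e-02]), 'qd': array([-1.01629492e-03, -7.44911395e-04, -5.50494546e-04, -1.77772433e-03,
       -2.90004527e-05,  4.75092046e-04]), 'joint_torque': array([ 2.08313868e-04, -5.44619071e+01, -2.73666215e+01,  6.42258511e-02,
        2.27525382e-02, -1.32144755e-04]), 'tcp_pos': array([ 0.1718489 , -0.60034429,  0.2329098 ]), 'ee_rot': array([-7.57248079e-04,  9.90303118e-01,  1.38921389e-01, -9.41165174e-05]), 'contact_force': array([-0.71809308, -0.57370649, -0.28354657]), 'torque': array([-0.02765076, -0.01742888,  0.01730322]), 'width': 0.08782865061920724}
side 516.5069848822825 516.5069848822825 322.15300990041385 201.62217354926656 [[-0.82547634 -0.56418652  0.01680411]
 [-0.36101275  0.5048536  -0.78408714]
 [ 0.43388778 -0.65331188 -0.62042323]] [0.41257796 0.24435017 1.02556945]
top 433.52501777526413 433.52501777526413 324.62337153249234 204.80727709286262 [[-0.00182319 -0.99968273  0.02512184]
 [-0.9914828  -0.00146441 -0.13022947]
 [ 0.13022494 -0.0251453  -0.99116557]] [-0.0218287   0.5261863   1.00433483]
wrist 289.437275931568 289.437275931568 321.03061647939546 201.7884791781445 [[ 0.27529069 -0.96135851 -0.00220027]
 [-0.92917407 -0.26666036  0.255984  ]
 [-0.24667912 -0.06842558 -0.96667852]] [-0.62459596 -0.03142041  0.39130945]
```

View pics/a_top.png

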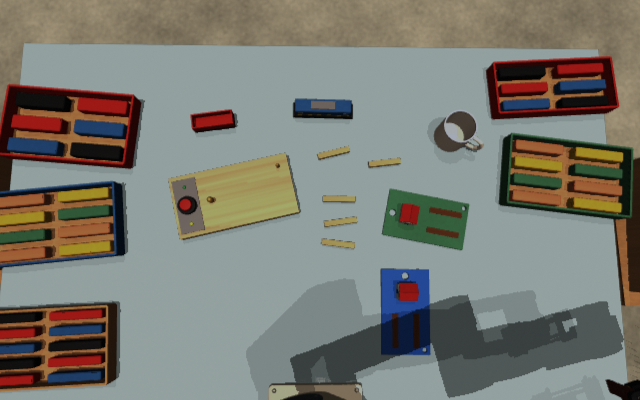

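View pics/a_side.png

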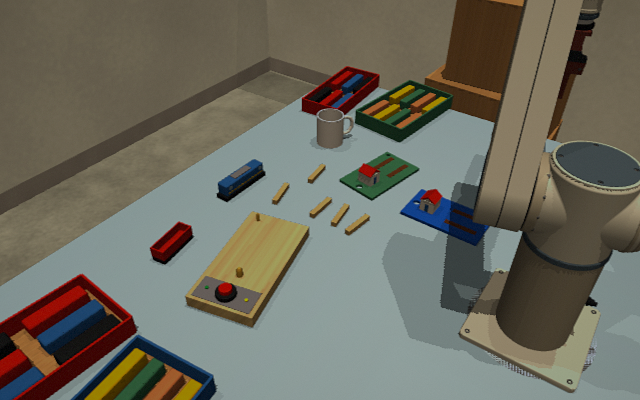

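View pics/a_wrist.png

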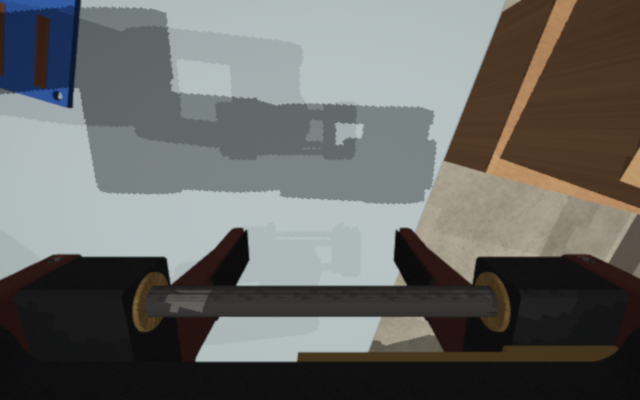

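Five loose timbers appear in the top view at (333,153), (384,162), (339,199), (341,222) and (338,244). Two things are board-shaped: green at (425,219) and blue at (405,311). The module's button is at (187,205). Next I'll enlarge these.

```bash
cat > h.py <<'E'
import numpy as np, cv2
from cell import r
from scipy.spatial.transform import Rotation as Ro
def K(c): return np.array([[c['fx'],0,c['cx']],[0,c['fy'],c['cy']],[0,0,1.]])
def P(c): return K(c)@np.c_[np.array(c['R']),np.array(c['t'])]
def proj(c,X):
    X=np.atleast_2d(X); q=(P(c)@np.c_[X,np.ones(len(X))].T); return (q[:2]/q[2]).T
def onz(c,uv,z):
    R=np.array(c['R']);t=np.array(c['t']); C=-R.T@t
    uv=np.atleast_2d(uv).astype(float)
    d=np.c_[(uv[:,0]-c['cx'])/c['fx'],(uv[:,1]-c['cy'])/c['fy'],np.ones(len(uv))]@R
    return C+d*((z-C[2])/d[:,2])[:,None]
def tri(c1,p1,c2,p2):
    q=cv2.triangulatePoints(P(c1),P(c2),np.array(p1,float).reshape(2,-1) if np.ndim(p1)==1 else np.array(p1,float).T,np.array(p2,float).reshape(2,-1) if np.ndim(p2)==1 else np.array(p2,float).T)
    return (q[:3]/q[3]).T
def crop(c,x0,y0,x1,y1,name,s=None):
    f=c['frame'][y0:y1,x0:x1,::-1]; s=s or min(790/(x1-x0),590/(y1-y0))
    cv2.imwrite('pics/'+name,cv2.resize(f,None,fx=s,fy=s,interpolation=cv2.INTER_CUBIC)); print(name,'scale',s,'off',x0,y0)
def Rcur(s=None):
    s=s or r.get_state(); q=s['ee_rot']; return Ro.from_quat([q[1],q[2],q[3],q[0]])
def st():
    s=r.get_state(); R=Rcur(s); y=R.apply([0,1,0]); print('t %.2f'%s['clock'],'tcp',np.round(s['tcp_pos'],4),'jaw yaw %.2f'%np.degrees(np.arctan2(y[1],y[0])),'tilt z',np.round(R.apply([0,0,1]),4),'F',np.round(s['contact_force'],1),'w %.4f'%s['width'],'q6 %.2f'%s['joint_pos'][5]); return s
def togo(target,jawyaw=None):
    """shift in tool axes to world target TCP; turn about tool z in deg for jaw yaw deg (mod 180) ; also untilt"""
    s=st(); R=Rcur(s); d=R.inv().apply(np.array(target)-s['tcp_pos']); print('tool shift mm',np.round(d*1000,1))
    if jawyaw is not None:
        y=R.apply([0,1,0]); a=np.degrees(np.arctan2(y[1],y[0])); dd=(jawyaw-a+90)%180-90
        print('turn tool z deg %.2f'%(-dd))
E
python3 - <<'E'
from h import *
c=r.camera('top'); np.save('/tmp/top.npy',c,allow_pickle=True); d=r.camera('side'); np.save('/tmp/side.npy',d,allow_pickle=True)
crop(c,370,175,490,265,'b1.png'); crop(c,300,140,410,255,'b2.png'); crop(c,160,145,310,245,'b3.png')
crop(d,170,200,320,330,'s3.png'); crop(d,260,140,430,245,'s1.png')
E
```

```text
b1.png scale 6.555555555555555 off 370 175
b2.png scale 5.130434782608695 off 300 140
b3.png scale 5.266666666666667 off 160 145
s3.png scale 4.538461538461538 off 170 200
s1.png scale 4.647058823529412 off 260 140
```

View pics/b1.png

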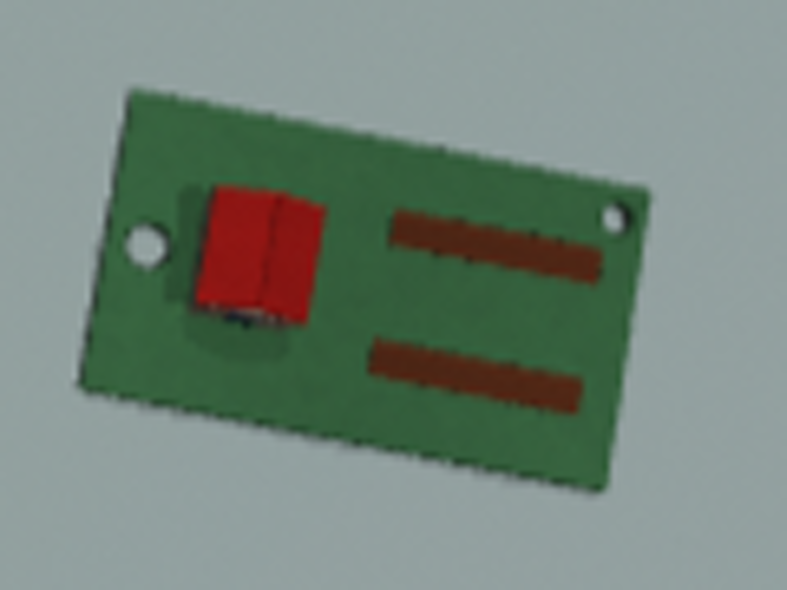

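View pics/b2.png

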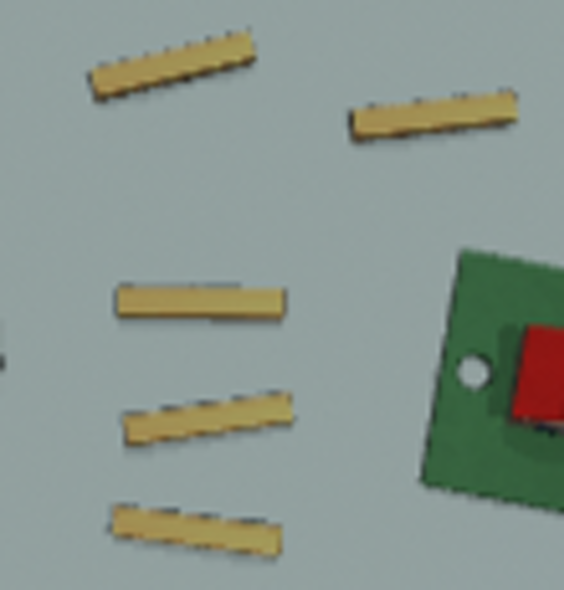

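View pics/b3.png

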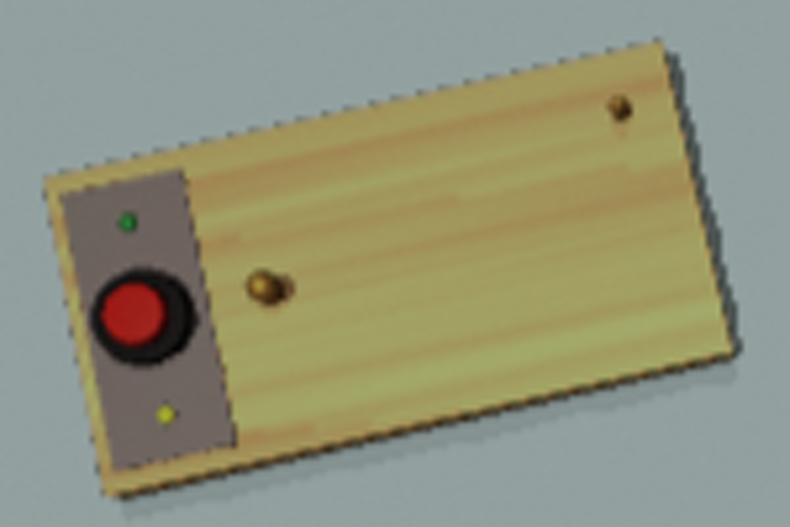

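View pics/s3.png

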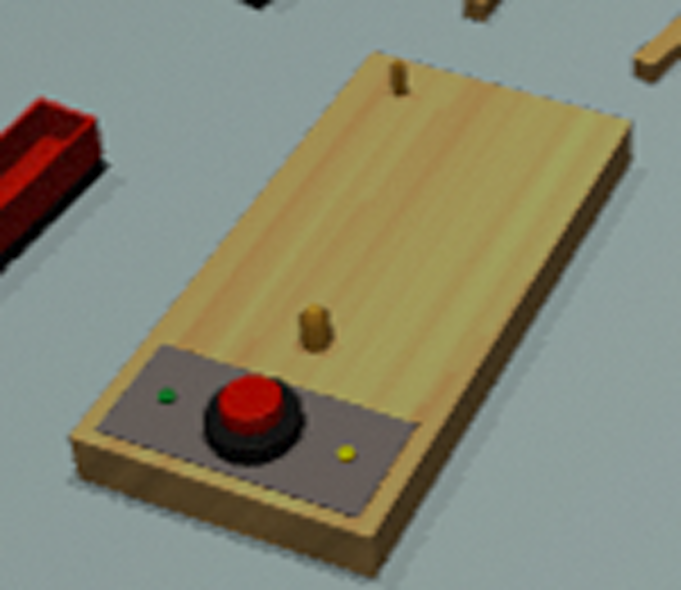

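View pics/s1.png

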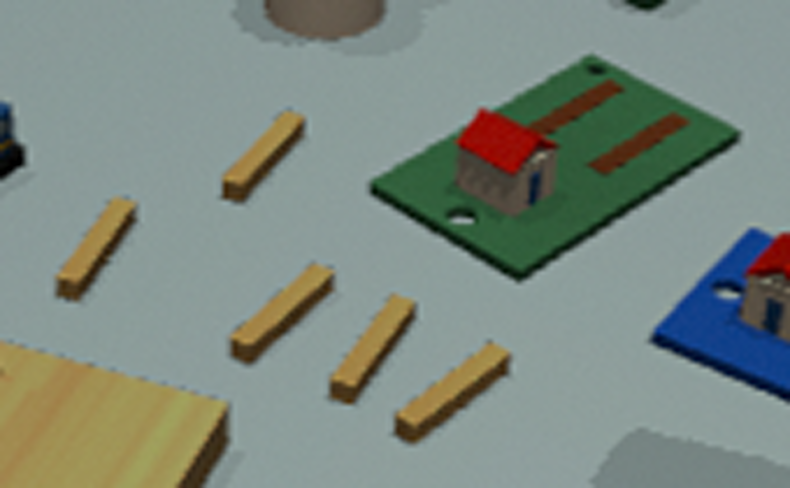

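The board, its hut, its marks and both holes are clear, and the green board (not the blue one) is the one meant. A coarse measurement from both views comes next.

```bash
python3 - <<'E'
from h import *
c=np.load('/tmp/top.npy',allow_pickle=True).item(); d=np.load('/tmp/side.npy',allow_pickle=True).item()
b1=lambda u,v:(u/6.5556+370-.42,v/6.5556+175-.42); b2=lambda u,v:(u/5.1304+300-.4,v/5.1304+140-.4); b3=lambda u,v:(u/5.2667+160-.4,v/5.2667+145-.4)
s3=lambda u,v:(u/4.5385+170-.4,v/4.5385+200-.4); s1=lambda u,v:(u/4.647+260-.4,v/4.647+140-.4)
# triangulate
T={'board_c_bigL':(b1(80,390),s1(520,275)),'b_c2':(b1(130,88),s1(372,186)),'b_c3':(b1(605,492),s1(740,134)),
'hbig':(b1(148,246),s1(462,215)),'hsm':(b1(616,218),s1(597,68)),
'pinbig':(b3(262,283),s3(314,307)),'pinsm':(b3(619,101),s3(397,63)),'button':(b3(133,314),s3(251,392)),
'm1':(b3(45,178),s3(71,437)),'m2':(b3(660,42),s3(374,51)),'m3':(b3(738,350),s3(632,122)),'m4':(b3(107,495),s3(374,537)),
'markA':(b1(497,247),s1(582,107)),'ridge1':(b1(278,192),s1(482,108)),'ridge2':(b1(263,306),s1(553,147)),
't0':(b2(172,65),s1(97,243)),'t1':(b2(433,114),s1(263,152)),'t2':(b2(200,301),s1(283,306)),'t3':(b2(208,418),s1(373,342)),'t4':(b2(197,530),s1(455,385))}
for k,(p,q) in T.items():
    X=tri(c,p,d,q)[0]; e=np.linalg.norm(proj(c,X)-p),np.linalg.norm(proj(d,X)-q); print(k,np.round(X*1000,1),'res %.2f %.2f'%e)
E
```

```text
board_c_bigL [ 457.7 -162.8    5.4] res 0.08 0.05
b_c2 [ 570.7 -184.7    5.7] res 0.75 0.49
b_c3 [ 419.4 -359.2    5.2] res 0.15 0.09
hbig [ 511.5 -189.2    7.5] res 0.17 0.11
hsm [ 521.7 -366.7    9.2] res 0.36 0.22
pinbig [538.9 249.1  51.4] res 0.02 0.02
pinsm [622.6  91.5  48.6] res 0.16 0.11
button [524.9 305.1  53.7] res 0.16 0.13
m1 [590.1 354.6  28.1] res 0.26 0.23
m2 [654.6  74.3  30. ] res 0.29 0.21
m3 [512.1  37.9  26.2] res 0.01 0.01
m4 [445.2 320.4  28.2] res 0.31 0.27
markA [ 508.9 -321.6   10.1] res 1.10 0.69
ridge1 [ 525.5 -228.5   53.8] res 0.34 0.21
ridge2 [ 480.6 -225.5   47. ] res 2.35 1.51
t0 [661.  -44.2  11. ] res 0.17 0.12
t1 [ 637.3 -171.3    9.9] res 0.26 0.17
t2 [544.8 -57.2  11.9] res 0.30 0.21
t3 [488.9 -60.5  11.3] res 0.15 0.10
t4 [435.4 -55.2  11.8] res 0.35 0.25
```

arm_command(
  motion=[
    [[0, 0, 0], [0, 0, -7], 0.08],
    [[0, 0, 0], [0, 0, -7], 0.08],
    [[0, 0, 0], [0, 0, -7], 0.08],
    [[0, 0, 0], [0, 0, -7], 0.08],
    [[0, 0, 0], [0, 0, -7], 0.08],
    [[0, 0, 0], [0, 0, -7], 0.08],
    [[0, 0, 0], [0, 0, -7], 0.08],
    [[0, 0, 0], [0, 0, -7], 0.08],
    [[0, 0, 0], [0, 0, -7], 0.08],
  ],
  grip_force=20,
)

```text
clock: 1.0
tcp_pos: [0.172, -0.6007, 0.2335]
ee_rot: [-0.0, 0.77, 0.638, 0.0]
contact_force: [-0.2, -0.3, 0.4]
width: 0.0803
```

```bash
python3 - <<'E'
from h import *
togo([0.45,-0.23,0.22],-11.2)
c=r.camera('wrist'); R=np.array(c['R']); C=-R.T@c['t']; s=r.get_state(); print('cam off tool',Rcur().inv().apply(C-s['tcp_pos']),'fwd',Rcur().inv().apply(R[2]))
E
```

```text
t 1.00 tcp [ 0.172  -0.6007  0.2335] jaw yaw -10.68 tilt z [-1.e-04  3.e-04 -1.e+00] F [-0.2 -0.3  0.4] w 0.0803 q6 -1.12
tool shift mm [415.8 204.5  13.6]
turn tool z deg 0.52
cam off tool [ 0.06921435  0.00081301 -0.15194292] fwd [-0.25543809 -0.00180387  0.96682373]
```

arm_command(
  motion=[
    [[0.025, 0.02, 0.002], [0, 0, 0.5], 0.08],
    [[0.03, 0.025, 0.002], [0, 0, 0], 0.08],
    [[0.03, 0.026, 0.002], [0, 0, 0], 0.08],
    [[0.03, 0.026, 0.002], [0, 0, 0], 0.08],
    [[0.03, 0.026, 0], [0, 0, 0], 0.08],
    [[0.03, 0.026, 0], [0, 0, 0], 0.08],
    [[0.03, 0.026, 0], [0, 0, 0], 0.08],
    [[0.03, 0.026, 0], [0, 0, 0], 0.08],
    [[0.03, 0.026, 0], [0, 0, 0], 0.08],
    [[0.03, 0.026, 0], [0, 0, 0], 0.08],
    [[0.008, 0.005, 0], [0, 0, 0], 0.08],
    [[0, 0, 0], [0, 0, 0], 0.08],
  ],
)

```text
clock: 2.05
tcp_pos: [0.487, -0.3534, 0.2255]
ee_rot: [-0.0, 0.774, 0.633, 0.0]
contact_force: [-1.0, 0.1, 0.1]
width: 0.0799
```

```bash
python3 - <<'E'
from h import *
st()
c=r.camera('wrist'); np.save('/tmp/w1.npy',c,allow_pickle=True); cv2.imwrite('pics/w1.png',c['frame'][:,:,::-1])
E
```

```text
t 2.05 tcp [ 0.487  -0.3534  0.2255] jaw yaw -11.42 tilt z [ 1.e-04  2.e-04 -1.e+00] F [-1.   0.1  0.1] w 0.0799 q6 -0.45
```

View pics/w1.png

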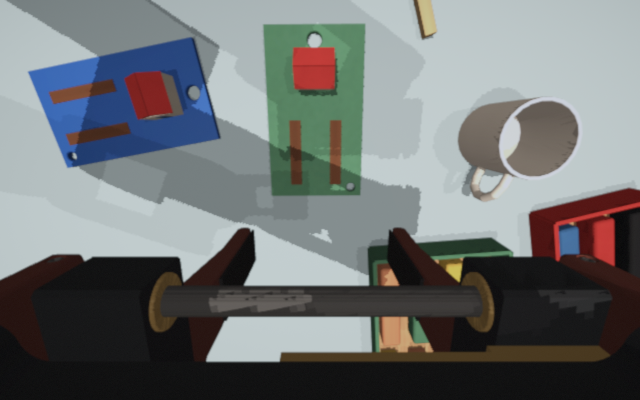

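The green board shows at (264–365, 24–195) with its big hole at (315,40), hut at (315,68) and small hole at (350,187).

```bash
cat >> h.py <<'E'
def rectpose(c,mask,zt,L=None):
    """largest contour of mask -> 4 line-fit corners on plane zt"""
    cs,_=cv2.findContours(mask.astype(np.uint8),cv2.RETR_EXTERNAL,cv2.CHAIN_APPROX_NONE)
    k=max(cs,key=cv2.contourArea)[:,0].astype(np.float32)
    W=onz(c,k,zt)[:,:2].astype(np.float32)*1000
    return cv2.minAreaRect(W)
E
python3 - <<'E'
from h import *
s=r.get_state()
for n,f in (('top','/tmp/top.npy'),('w','/tmp/w1.npy')):
    c=np.load(f,allow_pickle=True).item(); I=c['frame'].astype(int)
    R,G,B=I[...,0],I[...,1],I[...,2]
    roi=np.zeros(R.shape,bool)
    if n=='top': roi[175:265,370:490]=1
    else: roi[15:205,255:375]=1
    m=roi&(G>R*1.3)&(G>B*1.15)
    m2=cv2.morphologyEx(m.astype(np.uint8),cv2.MORPH_CLOSE,np.ones((3,3)))
    print(n,'board rect',rectpose(c,m2,.008))
    # holes
    cs,h=cv2.findContours(m2,cv2.RETR_CCOMP,cv2.CHAIN_APPROX_NONE)
    for i,k in enumerate(cs):
        if h[0][i][3]>=0 and len(k)>5:
            mo=cv2.moments(k); 
            if mo['m00']>4: p=(mo['m10']/mo['m00'],mo['m01']/mo['m00']); print('  inner',np.round(p,1),mo['m00'],np.round(onz(c,p,.008)*1000,1))
    red=roi&(R>90)&(R>2.5*G)&(R>2.5*B)
    print('  red roof mean',np.argwhere(red).mean(0)[::-1],onz(c,np.argwhere(red).mean(0)[::-1],.045)*1000)
crop(c,255,15,375,105,'w1c.png')
E
```

```text
top board rect ((495.6578674316406, -271.2102966308594), (200.16867065429688, 115.77046203613281), 78.90133666992188)
  inner [442.4 232. ] 241.0 [[ 462.7 -311.7    8. ]]
  inner [392.  212.2] 43.0 [[ 511.5 -188.6    8. ]]
  inner [463.5 208. ] 18.0 [[ 522.2 -366.6    8. ]]
  inner [445.4 212.1] 231.5 [[ 512.  -321.2    8. ]]
  inner [408.9 213.6] 420.0 [[ 508.2 -230.4    8. ]]
  red roof mean [409.25581395 213.17275748] [[ 505.05744793 -222.98241495   45.        ]]
w board rect ((495.7896423339844, -272.31097412109375), (198.4303741455078, 115.11077117919922), 78.76155853271484)
  inner [349.9 186. ] 66.0 [[ 522.7 -367.9    8. ]]
  inner [334.9 151.6] 904.5 [[ 511.8 -320.5    8. ]]
  inner [295.3 151.8] 880.5 [[ 462.7 -310.9    8. ]]
  inner [313.7  65.6] 2207.5 [[ 506.  -217.4    8. ]]
  red roof mean [313.56666667  67.67469136] [[ 504.88926807 -226.18519492   45.        ]]
w1c.png scale 6.555555555555555 off 255 15
```

View pics/w1c.png

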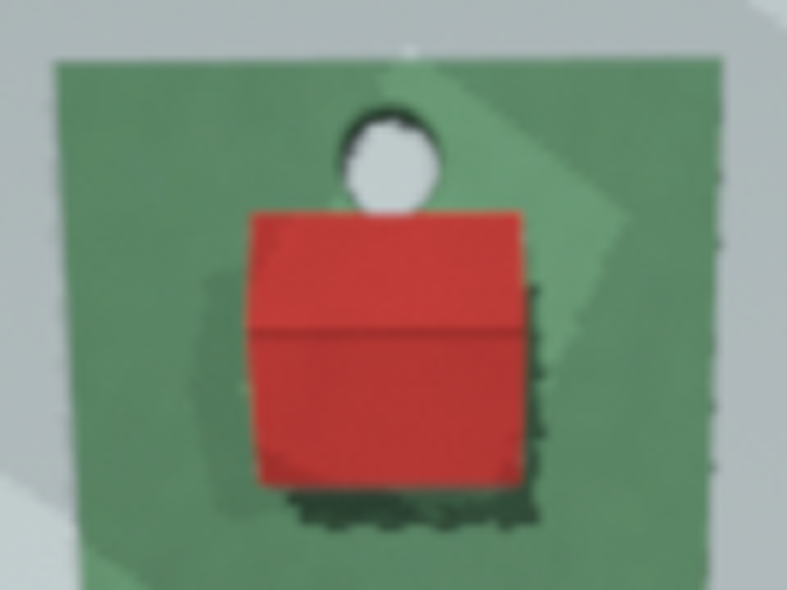

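```bash
python3 - <<'E'
from h import *
c=np.load('/tmp/top.npy',allow_pickle=True).item(); d=np.load('/tmp/w1.npy',allow_pickle=True).item()
O=np.array([.4957,-.2717]); a=np.radians(-11.15); M=np.array([[np.cos(a),-np.sin(a)],[np.sin(a),np.cos(a)]])
for p,q in (((410.8,212.6),(313.5,64.9)),((278/6.5556+369.6,192/6.5556+174.6),(525/6.5556+254.6,328/6.5556+14.6)),((263/6.5556+369.6,303/6.5556+174.6),(249/6.5556+254.6,329/6.5556+14.6))):
    X=tri(c,p,d,q)[0]; print(X*1000,'res',proj(c,X)-p,proj(d,X)-q,'board frame',M.T@(X[:2]-O)*1000)
hut=np.array([0,42]); 
E
```

```text
[ 505.45777652 -224.95654663   52.83678062] res [[0.00877597 0.03619697]] [[ 0.17342341 -0.07548144]] board frame [ 0.5344251  47.74807876]
[ 526.63951284 -228.7799918    51.08178322] res [[-0.00589353 -0.04426583]] [[-0.21547114  0.0661613 ]] board frame [22.05571203 48.09289059]
[ 485.28572626 -221.11636109   56.65490362] res [[0.06194372 0.17810086]] [[ 0.84452598 -0.47507747]] board frame [-19.99947154  47.61494262]
```

```bash
python3 - <<'E'
from h import *
togo([0.5052,-0.2246,0.09],-11.15)
E
```

```text
t 2.10 tcp [ 0.4855 -0.3545  0.2255] jaw yaw -11.47 tilt z [-7.e-04  0.e+00 -1.e+00] F [ 0.7 -1.6  0.5] w 0.0802 q6 -0.45
tool shift mm [131.3  -6.5 135.4]
turn tool z deg -0.32
```

```bash
python3 - <<'E'
from h import *
for i in range(4):
    c=r.camera('wrist'); s=r.get_state(); C=-np.array(c['R']).T@c['t']; print(s['tcp_pos']*1000, C*1000, s['joint_pos'])
E
```

```text
[ 484.63377383 -355.38718045  225.46027839] [ 499.67686751 -286.80289076  377.39347355] [-6.52286033e-01  3.97799804e-01  1.69099266e+00 -5.80174939e-04
  1.05345198e+00 -4.50469085e-01]
[ 484.14310956 -355.9763729   225.51795504] [ 498.91131011 -287.64441548  377.39002589] [-6.53572088e-01  3.97629894e-01  1.69110867e+00 -5.54673361e-04
  1.05342306e+00 -4.50670574e-01]
[ 483.91340374 -356.27674776  225.55532861] [ 498.48584925 -288.20762572  377.43972109] [-6.54240096e-01  3.97544348e-01  1.69114527e+00 -4.65276815e-04
  1.05339865e+00 -4.50718277e-01]
[ 483.89430204 -356.42201036  225.62679883] [ 498.28791339 -288.54425693  377.50680529] [-6.54515500e-01  3.97496056e-01  1.69103435e+00 -3.16588776e-04
  1.05340332e+00 -4.50734376e-01]
```

arm_command(
  motion=[
    [[0.02, -0.0005, 0.015], [0, 0, -0.3], 0.08],
    [[0.03, -0.001, 0.03], [0, 0, 0], 0.08],
    [[0.033, -0.001, 0.035], [0, 0, 0], 0.08],
    [[0.03, -0.001, 0.03], [0, 0, 0], 0.08],
    [[0.015, -0.001, 0.02], [0, 0, 0], 0.08],
    [[0.0055, -0.001, 0.005], [0, 0, 0], 0.08],
    [[0, 0, 0], [0, 0, 0], 0.08],
    [[0, 0, 0], [0, 0, 0], 0.08],
    [[0, 0, 0], [0, 0, 0], 0.08],
  ],
)

```text
clock: 3.05
tcp_pos: [0.5059, -0.2307, 0.098]
ee_rot: [0.001, 0.773, 0.634, 0.001]
contact_force: [0.2, -0.2, -0.2]
width: 0.0803
```

```bash
python3 - <<'E'
from h import *
togo([0.5052,-0.2246,0.023],-11.15)
c=r.camera('wrist');cv2.imwrite('pics/w2.png',c['frame'][:,:,::-1])
E
```

```text
t 3.05 tcp [ 0.5059 -0.2307  0.098 ] jaw yaw -11.31 tilt z [ 0.0027 -0.0015 -1.    ] F [ 0.2 -0.2 -0.2] w 0.0803 q6 -0.25
tool shift mm [ 5.9 -2.1 75. ]
turn tool z deg -0.16
```

View pics/w2.png

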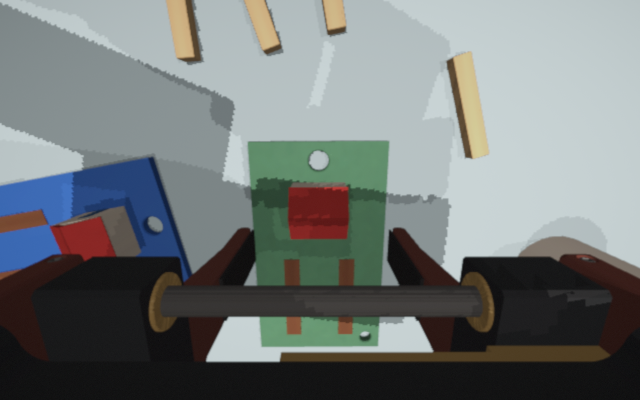

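```bash
python3 - <<'E'
from h import *
r.camera('wrist');r.camera('wrist')
togo([0.5052,-0.2246,0.023],-11.15)
E
```

```text
t 3.20 tcp [ 0.5057 -0.2302  0.0978] jaw yaw -11.31 tilt z [ 0.0023 -0.0012 -1.    ] F [ 0.2 -0.1 -0.6] w 0.0795 q6 -0.25
tool shift mm [ 5.4 -1.7 74.8]
turn tool z deg -0.16
```

arm_command(
  motion=[
    [[0.003, -0.001, 0.005], [0, 0, -0.15], 0.08],
    [[0.0024, -0.0007, 0.015], [0, 0, 0], 0.08],
    [[0, 0, 0.02], [0, 0, 0], 0.08],
    [[0, 0, 0.015], [0, 0, 0], 0.08],
    [[0, 0, 0.008], [0, 0, 0], 0.08],
    [[0, 0, 0], [0, 0, 0], 0.08],
    [[0, 0, 0], [0, 0, 0], 0.08],
    [[0, 0, 0], [0, 0, 0], 0.08],
  ],
)

```text
clock: 3.87
tcp_pos: [0.5048, -0.2234, 0.0341]
ee_rot: [0.0, 0.772, 0.636, 0.0]
contact_force: [-0.5, 0.4, 0.7]
width: 0.08
```

```bash
python3 - <<'E'
from h import *
togo([0.5052,-0.2246,0.023],-11.15)
E
```

```text
t 3.87 tcp [ 0.5048 -0.2234  0.0341] jaw yaw -11.08 tilt z [ 1.e-03 -5.e-04 -1.e+00] F [-0.5  0.4  0.7] w 0.0800 q6 -0.24
tool shift mm [-1.1  0.6 11.1]
turn tool z deg 0.07
```

arm_command(
  motion=[
    [[-0.001, 0.0005, 0.006], [0, 0, 0], 0.08],
    [[0, 0, 0.004], [0, 0, 0], 0.06],
    [[0, 0, 0], [0, 0, 0], 0.05],
    [[0, 0, 0], [0, 0, 0], 0.04],
    [[0, 0, 0], [0, 0, 0], 0.035],
    [[0, 0, 0], [0, 0, 0], 0.035],
    [[0, 0, 0], [0, 0, 0], 0.035],
    [[0, 0, 0], [0, 0, 0], 0.035],
  ],
  grip_force=50,
)

```text
clock: 4.53
tcp_pos: [0.5048, -0.2242, 0.0236]
ee_rot: [0.0, 0.772, 0.636, 0.0]
contact_force: [0.8, -0.3, 0.3]
width: 0.0434
```

```bash
python3 - <<'E'
from h import *
st()
d=r.camera('side');crop(d,310,120,470,240,'s4.png')
E
```

```text
t 4.53 tcp [ 0.5048 -0.2242  0.0236] jaw yaw -11.07 tilt z [ 3.e-04 -2.e-04 -1.e+00] F [ 0.8 -0.3  0.3] w 0.0434 q6 -0.25
s4.png scale 4.916666666666667 off 310 120
```

View pics/s4.png

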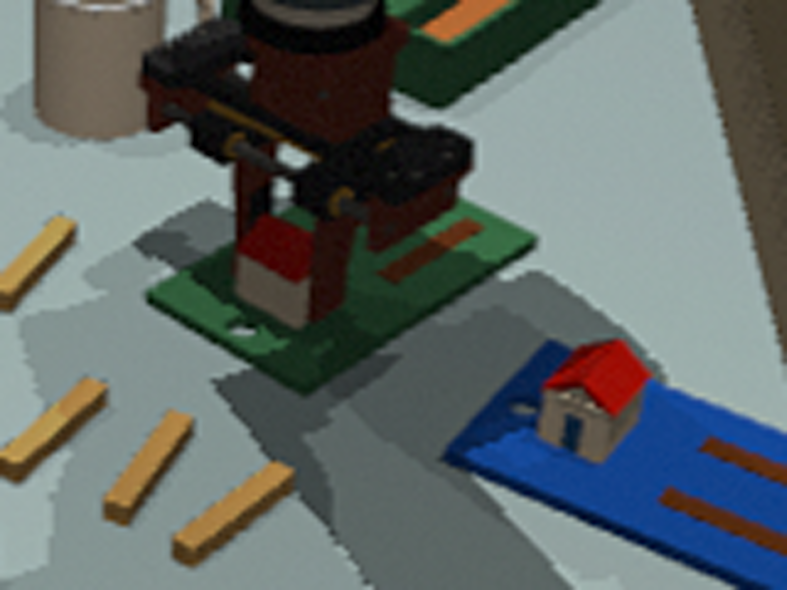

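The pads hold the hut at 43.4 mm. I'll lift a little and check.

arm_command(
  motion=[
    [[0, 0, -0.005], [0, 0, 0], 0.035],
    [[0, 0, -0.01], [0, 0, 0], 0.035],
    [[0, 0, -0.015], [0, 0, 0], 0.035],
    [[0, 0, -0.015], [0, 0, 0], 0.035],
    [[0, 0, -0.015], [0, 0, 0], 0.035],
    [[0, 0, -0.015], [0, 0, 0], 0.035],
    [[0, 0, -0.01], [0, 0, 0], 0.035],
    [[0, 0, 0], [0, 0, 0], 0.035],
    [[0, 0, 0], [0, 0, 0], 0.035],
  ],
)

```text
clock: 5.33
tcp_pos: [0.5049, -0.2243, 0.1091]
ee_rot: [0.001, 0.772, 0.636, 0.0]
contact_force: [0.0, 1.3, -2.8]
width: 0.0435
```

```bash
python3 - <<'E'
from h import *
st()
d=r.camera('side');crop(d,310,100,470,220,'s5.png');c=r.camera('wrist');cv2.imwrite('pics/w5.png',c['frame'][:,:,::-1])
np.save('/tmp/w5.npy',c,allow_pickle=True)
E
```

```text
t 5.33 tcp [ 0.5049 -0.2243  0.1091] jaw yaw -11.08 tilt z [ 1.2e-03 -5.0e-04 -1.0e+00] F [ 0.   1.3 -2.8] w 0.0435 q6 -0.25
s5.png scale 4.916666666666667 off 310 100
```

View pics/s5.png

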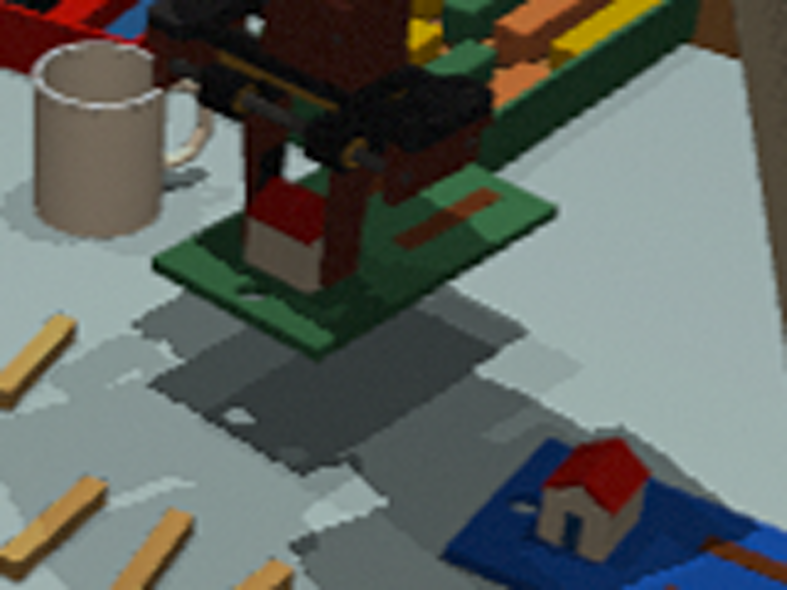

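View pics/w5.png

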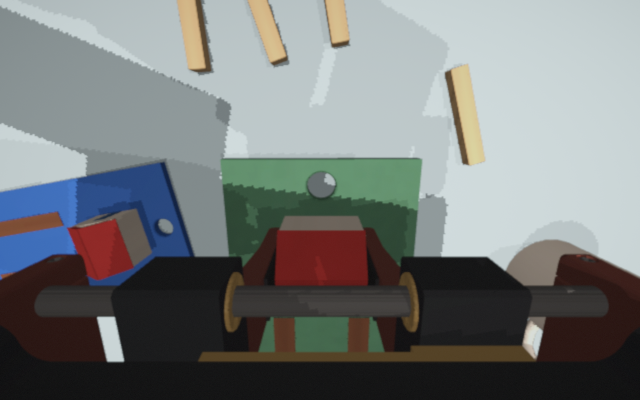

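```bash
python3 - <<'E'
from h import *
c=np.load('/tmp/w5.npy',allow_pickle=True).item(); s=r.get_state(); R=Rcur(s)
for off in ((52,-58,15.6),(52,58,15.6),(36,0,15.6)):
    print(proj(c,s['tcp_pos']+R.apply(np.array(off)/1000)))
I=c['frame'].astype(int); m=(I[...,1]>I[...,0]*1.3)&(I[...,1]>I[...,2]*1.1); m[:150]=0;m[230:]=0;m[:,:215]=0;m[:,430:]=0
for v in (156,158,160,165,180,200): x=np.where(m[v])[0]; print(v,x.min() if len(x) else None,x.max() if len(x) else None)
crop(c,215,150,430,240,'w5c.png')
# side prediction
d=r.camera('side')
for off in ((52,-58),(52,58),(-148,58),(-148,-58)): print('side',proj(d,s['tcp_pos']+R.apply(np.array((*off,15.6))/1000)))
E
```

```text
[[219.26863703 156.03259265]]
[[420.54799697 156.03660806]]
[[319.96364552 183.32685512]]
156 None None
158 None None
160 221 421
165 221 420
180 222 419
200 225 417
w5c.png scale 3.6744186046511627 off 215 150
side [[374.12151326 171.26569987]]
side [[340.16976156 152.52455292]]
side [[389.59898378 125.92650194]]
side [[423.10010889 141.92572029]]
```

View pics/w5c.png

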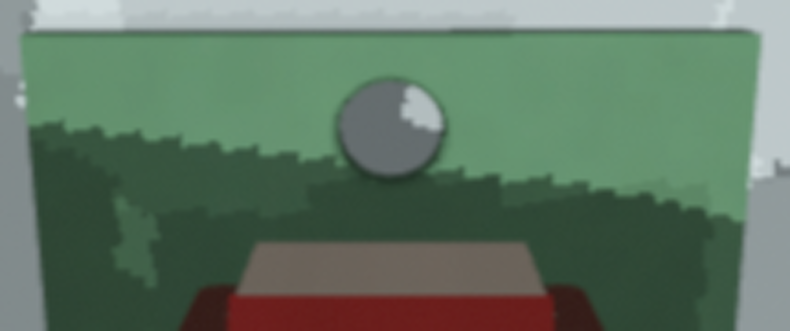

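The board is held level, with corners matching prediction within about 1 px in the side view. I'll carry it to a viewing stop short of the pins and turn it to the module's yaw.

arm_command(
  motion=[
    [[0.01, 0, -0.01], [0, 0, 0], 0.035],
    [[0.02, 0.001, -0.01], [0, 0, 0], 0.035],
    [[0.03, 0.001, -0.01], [0, 0, 0], 0.035],
    [[0.035, 0.001, 0], [0, 0, 0], 0.035],
    [[0.035, 0.001, 0], [0, 0, 0], 0.035],
    [[0.035, 0.001, 0], [0, 0, 0], 0.035],
    [[0.035, 0.001, 0], [0, 0, 0], 0.035],
    [[0.035, 0.001, 0], [0, 0, 0], 0.035],
    [[0.035, 0.001, 0], [0, 0, 0], 0.035],
    [[0.03, 0.001, 0], [0, 0, 0], 0.035],
    [[0.015, 0.001, 0], [0, 0, 0], 0.035],
    [[0.005, 0, 0], [0, 0, 0], 0.035],
  ],
)

```text
clock: 6.48
tcp_pos: [0.5762, 0.0907, 0.1385]
ee_rot: [-0.0, 0.771, 0.637, 0.0]
contact_force: [0.1, -0.9, -1.5]
width: 0.0436
```

arm_command(
  motion=[
    [[0, 0, 0], [0, 0, -2], 0.035],
    [[0, 0, 0], [0, 0, -5], 0.035],
    [[0, 0, 0], [0, 0, -5], 0.035],
    [[0, 0, 0], [0, 0, -5], 0.035],
    [[0, 0, 0], [0, 0, -5], 0.035],
    [[0, 0, 0], [0, 0, -2.4], 0.035],
    [[0, 0, 0], [0, 0, 0], 0.035],
    [[0, 0, 0], [0, 0, 0], 0.035],
    [[0, 0, 0], [0, 0, 0], 0.035],
  ],
)

```text
clock: 7.23
tcp_pos: [0.5757, 0.0873, 0.1384]
ee_rot: [-0.0, 0.621, 0.784, -0.0]
contact_force: [-0.1, -0.4, -1.8]
width: 0.044
```

```bash
python3 - <<'E'
from h import *
st()
c=r.camera('wrist');cv2.imwrite('pics/w6.png',c['frame'][:,:,::-1])
np.save('/tmp/w6.npy',c,allow_pickle=True); st()
E
```

```text
t 7.23 tcp [0.5757 0.0873 0.1384] jaw yaw 13.20 tilt z [-5.e-04 -2.e-04 -1.e+00] F [-0.1 -0.4 -1.8] w 0.0440 q6 -0.10
t 7.28 tcp [0.5758 0.0874 0.1384] jaw yaw 13.22 tilt z [-3.e-04 -1.e-04 -1.e+00] F [ 0.3  0.4 -1.4] w 0.0438 q6 -0.10
```

View pics/w6.png

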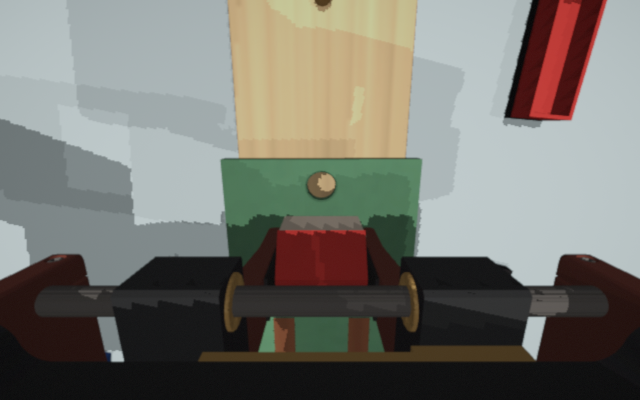

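arm_command(
  motion=[
    [[0.015, 0, 0], [0, 0, 0], 0.035],
    [[0.025, 0, 0], [0, 0, 0], 0.035],
    [[0.015, 0, 0], [0, 0, 0], 0.035],
    [[0.005, 0, 0], [0, 0, 0], 0.035],
    [[0, 0, 0], [0, 0, 0], 0.035],
    [[0, 0, 0], [0, 0, 0], 0.035],
    [[0, 0, 0], [0, 0, 0], 0.035],
  ],
)

```text
clock: 7.87
tcp_pos: [0.5623, 0.1456, 0.1385]
ee_rot: [0.0, 0.621, 0.784, -0.0]
contact_force: [-0.7, -0.6, -2.1]
width: 0.0439
```

```bash
python3 - <<'E'
from h import *
st()
c=r.camera('wrist')
np.save('/tmp/w7.npy',c,allow_pickle=True); st()
crop(c,200,0,440,170,'w7.png')
E
```

```text
t 7.87 tcp [0.5623 0.1456 0.1385] jaw yaw 13.29 tilt z [ 0.e+00 -2.e-04 -1.e+00] F [-0.7 -0.6 -2.1] w 0.0439 q6 0.00
t 7.92 tcp [0.5623 0.1455 0.1385] jaw yaw 13.27 tilt z [-0.e+00 -2.e-04 -1.e+00] F [-0.7 -0.4 -1.6] w 0.0437 q6 0.00
w7.png scale 3.2916666666666665 off 200 0
```

View pics/w7.png

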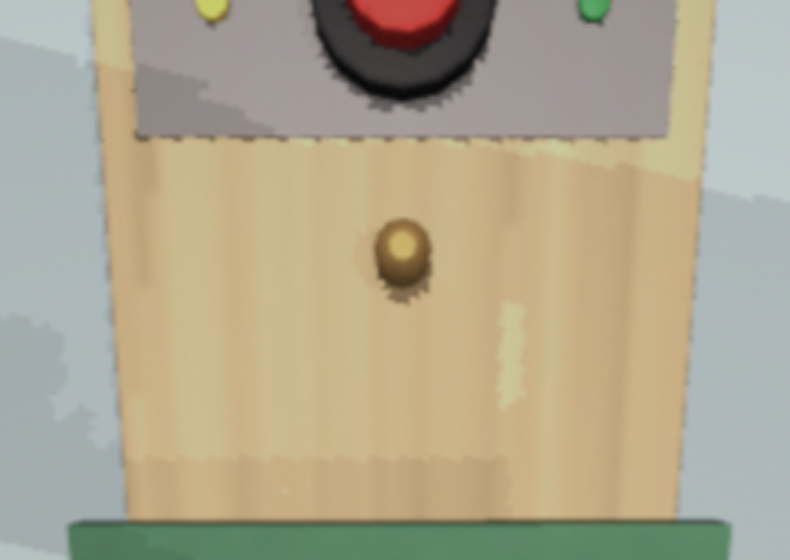

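```bash
python3 - <<'E'
from h import *
c=np.load('/tmp/w7.npy',allow_pickle=True).item(); s=r.get_state(); R=Rcur(s); k=3.2917
g=lambda u,v:(u/k+200-.35,v/k-.35)
tip=onz(c,g(402,246),.052)[0]; print('tip world',tip*1000,'tool',R.inv().apply(tip-s['tcp_pos'])*1000)
L=onz(c,[g(97,100),g(128,515)],.03); Rr=onz(c,[g(714,30),g(678,515)],.03); Pn=onz(c,[g(137,137),g(667,137)],.03)
for n,A in(('L',L),('R',Rr)): d=A[0]-A[1]; print(n,A*1000,'yaw',np.degrees(np.arctan2(d[1],d[0]))-90)
print('mid tool y of edges',[R.inv().apply(x-s['tcp_pos'])[1]*1000 for x in (*L,*Rr)])
d=Pn[1]-Pn[0]; print('panel yaw',np.degrees(np.arctan2(d[1],d[0])))
zt=s['tcp_pos'][2]-.0156
h=onz(c,(321,184.3),zt)[0]; print('hole tool',R.inv().apply(h-s['tcp_pos'])*1000)
e=onz(c,[(221,159.2),(421,159.2)],zt); print('front corners tool',R.inv().apply(e-s['tcp_pos'])*1000)
# top view estimate of tip in tool
print('top/side tip in tool',R.inv().apply(np.array([.5389,.2491,.0514])-s['tcp_pos'])*1000)
sm=np.array([.6226,.0915,.05]);print('small', R.inv().apply(sm-s['tcp_pos'])*1000)
E
```

```text
tip world [538.40076667 249.55049953  52.        ] tool [106.75554296   0.63431029  86.4381477 ]
L [[457.52105232 267.94585873  30.        ]
 [480.905536   170.02139025  30.        ]] yaw 13.430772022148574
R [[599.54044575 316.98016401  30.        ]
 [626.16145937 204.34712217  30.        ]] yaw 13.2979239113168
mid tool y of edges [np.float64(-73.8597655328007), np.float64(-73.58394940912522), np.float64(75.62394124550377), np.float64(75.67266118210993)]
panel yaw 13.302258348110513
hole tool [35.5846998   0.05118073 15.59355424]
front corners tool [[ 50.29010131 -57.57758024  15.59400683]
 [ 50.33390522  57.68111143  15.58776829]]
top/side tip in tool [106.20256128   1.01680166  87.03822716]
small [-66.40465346  46.29502969  88.46703328]
```

arm_command(
  motion=[
    [[0.015, 0.0003, 0], [0, 0, 0], 0.035],
    [[0.025, 0.0004, 0], [0, 0, 0], 0.035],
    [[0.02, 0, 0.01], [0, 0, 0], 0.035],
    [[0.008, 0, 0.015], [0, 0, 0], 0.035],
    [[0.003, 0, 0.015], [0, 0, 0], 0.035],
    [[0, 0, 0.01], [0, 0, 0], 0.035],
    [[0, 0, 0.005], [0, 0, 0], 0.035],
    [[0, 0, 0], [0, 0, 0], 0.035],
    [[0, 0, 0], [0, 0, 0], 0.035],
    [[0, 0, 0], [0, 0, 0], 0.035],
  ],
)

```text
clock: 8.75
tcp_pos: [0.5471, 0.2152, 0.0841]
ee_rot: [0.0, 0.621, 0.784, 0.0]
contact_force: [0.1, -0.1, -2.8]
width: 0.0438
```

```bash
python3 - <<'E'
from h import *
st()
c=r.camera('wrist'); s=st();R=Rcur(s)
cv2.imwrite('pics/w8.png',c['frame'][:,:,::-1])
print('tip tool',R.inv().apply(np.array([.5386,.2494,.052])-s['tcp_pos'])*1000)
d=r.camera('side');crop(d,170,170,320,330,'s8.png')
E
```

```text
t 8.75 tcp [0.5471 0.2152 0.0841] jaw yaw 13.28 tilt z [ 1.e-03  3.e-04 -1.e+00] F [ 0.1 -0.1 -2.8] w 0.0438 q6 0.12
t 8.80 tcp [0.5472 0.2153 0.0842] jaw yaw 13.28 tilt z [ 1.2e-03  4.0e-04 -1.0e+00] F [ 0.1  0.5 -1.9] w 0.0437 q6 0.12
tip tool [35.13475975 -0.54689875 32.2503264 ]
s8.png scale 3.6875 off 170 170
```

View pics/w8.png

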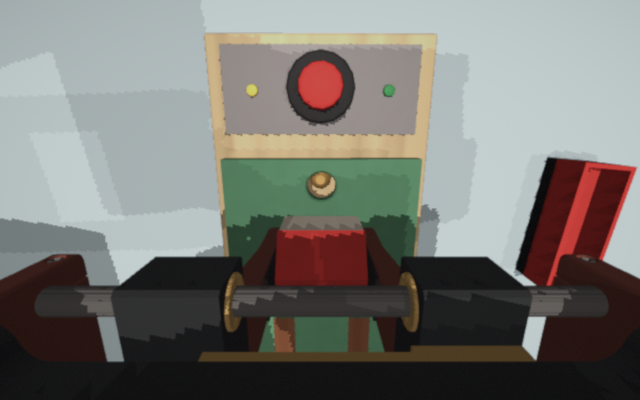

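View pics/s8.png

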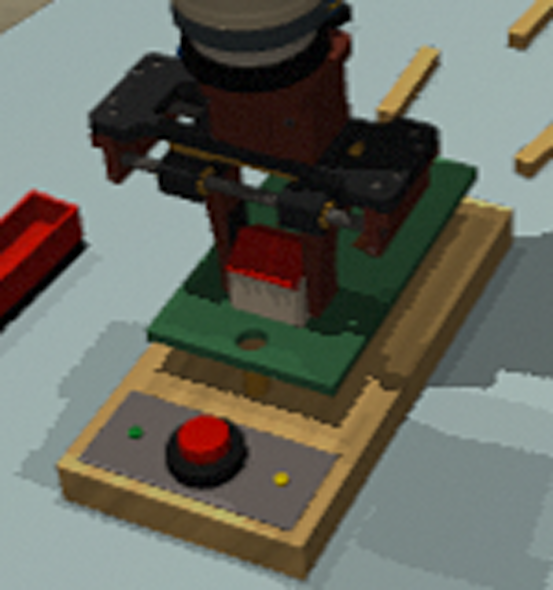

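arm_command(
  motion=[
    [[-0.0003, -0.0005, 0.003], [0, 0, 0], 0.035],
    [[0, 0, 0.003], [0, 0, 0], 0.035],
    [[0, 0, 0.003], [0, 0, 0], 0.035],
    [[0, 0, 0.003], [0, 0, 0], 0.035],
    [[0, 0, 0.002], [0, 0, 0], 0.035],
    [[0, 0, 0], [0, 0, 0], 0.035],
    [[0, 0, 0], [0, 0, 0], 0.035],
  ],
)

```text
clock: 9.43
tcp_pos: [0.5459, 0.2151, 0.0692]
ee_rot: [-0.0, 0.62, 0.784, -0.0]
contact_force: [0.6, -0.4, -2.1]
width: 0.0436
```

```bash
python3 - <<'E'
from h import *
st()
c=r.camera('wrist'); crop(c,200,20,440,200,'w9.png')
d=r.camera('side');crop(d,170,170,320,330,'s9.png')
E
```

```text
t 9.43 tcp [0.5459 0.2151 0.0692] jaw yaw 13.33 tilt z [-4.e-04 -2.e-04 -1.e+00] F [ 0.6 -0.4 -2.1] w 0.0436 q6 0.12
w9.png scale 3.2777777777777777 off 200 20
s9.png scale 3.6875 off 170 170
```

View pics/w9.png

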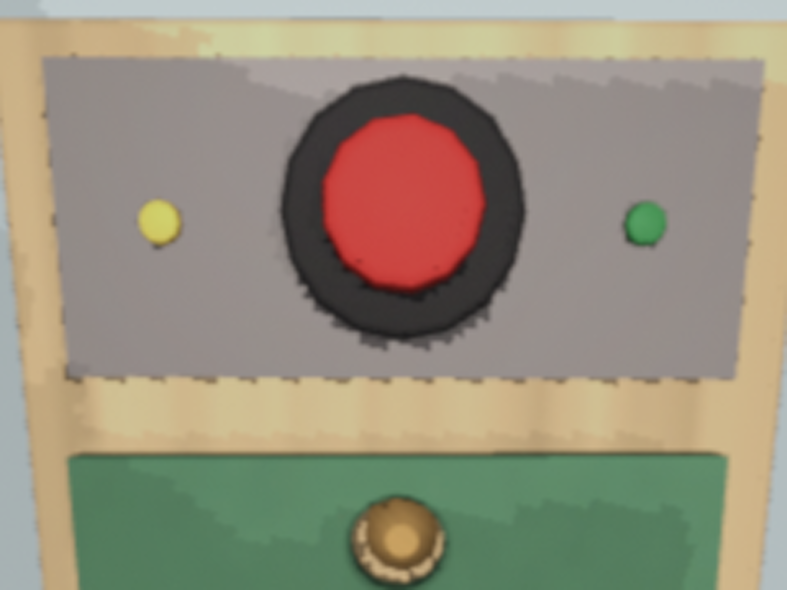

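View pics/s9.png

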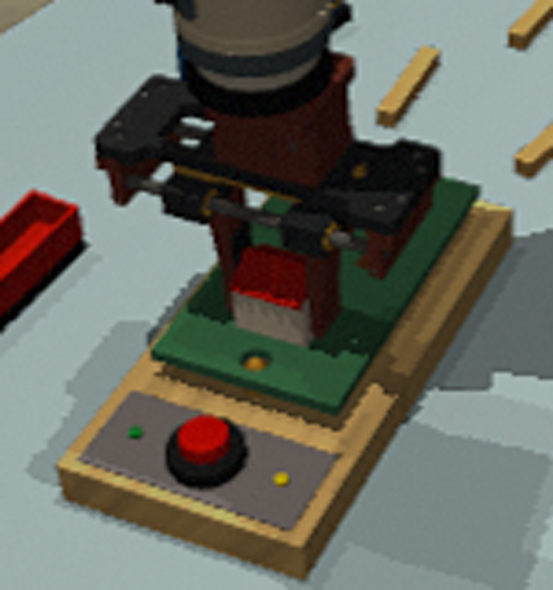

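arm_command(
  motion=[
    [[0, 0, 0.003], [0, 0, 0], 0.035],
    [[0, 0, 0.003], [0, 0, 0], 0.035],
    [[0, 0, 0.003], [0, 0, 0], 0.035],
    [[0, 0, 0.003], [0, 0, 0], 0.035],
    [[0, 0, 0], [0, 0, 0], 0.035],
    [[0, 0, 0], [0, 0, 0], 0.035],
  ],
)

```text
clock: 10.03
tcp_pos: [0.5458, 0.2151, 0.0571]
ee_rot: [-0.0, 0.62, 0.784, -0.0]
contact_force: [-1.2, -0.1, -2.2]
width: 0.0439
```

```bash
python3 - <<'E'
from h import *
st()
E
```

```text
t 10.03 tcp [0.5458 0.2151 0.0571] jaw yaw 13.32 tilt z [-6.e-04 -2.e-04 -1.e+00] F [-1.2 -0.1 -2.2] w 0.0439 q6 0.12
```

arm_command(
  motion=[
    [[0, 0, 0.002], [0, 0, 0], 0.035],
    [[0, 0, 0.0015], [0, 0, 0], 0.035],
    [[0, 0, 0.001], [0, 0, 0], 0.035],
    [[0, 0, 0], [0, 0, 0], 0.035],
    [[0, 0, 0], [0, 0, 0], 0.035],
  ],
)

```text
clock: 10.45
tcp_pos: [0.5461, 0.2152, 0.0536]
ee_rot: [0.0, 0.62, 0.784, 0.0]
contact_force: [-2.1, -0.6, 5.4]
width: 0.044
```

```bash
python3 - <<'E'
from h import *
st()
d=r.camera('side');crop(d,170,170,320,330,'s10.png')
E
```

```text
t 10.45 tcp [0.5461 0.2152 0.0536] jaw yaw 13.32 tilt z [ 2.e-04  1.e-04 -1.e+00] F [-2.1 -0.6  5.4] w 0.0440 q6 0.12
s10.png scale 3.6875 off 170 170
```

View pics/s10.png

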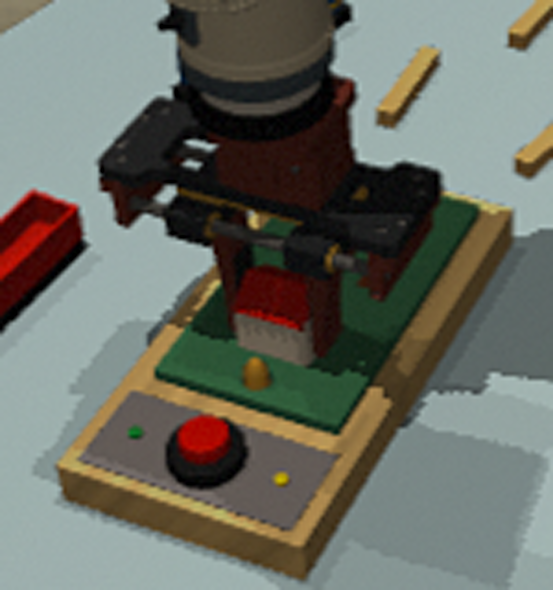

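Both pins are in, and contact came exactly at the expected height (TCP 53.6 mm). I'll release, rise, and check that it lies flush.

arm_command(
  motion=[
    [[0, 0, 0], [0, 0, 0], 0.06],
    [[0, 0, 0], [0, 0, 0], 0.08],
    [[0, 0, 0], [0, 0, 0], 0.08],
    [[0, 0, 0], [0, 0, 0], 0.08],
    [[0, 0, -0.02], [0, 0, 0], 0.08],
    [[0, 0, -0.035], [0, 0, 0], 0.08],
    [[-0.01, 0, -0.04], [0, 0, 0], 0.08],
    [[-0.03, 0, -0.04], [0, 0, 0], 0.08],
    [[-0.04, 0, -0.02], [0, 0, 0], 0.08],
    [[-0.04, 0, 0], [0, 0, 0], 0.08],
    [[-0.02, 0, 0], [0, 0, 0], 0.08],
    [[0, 0, 0], [0, 0, 0], 0.08],
  ],
)

```text
clock: 11.5
tcp_pos: [0.5775, 0.083, 0.2006]
ee_rot: [0.001, 0.622, 0.783, 0.0]
contact_force: [-0.0, -0.6, 0.1]
width: 0.08
```

```bash
python3 - <<'E'
from h import *
st()
c=r.camera('wrist');cv2.imwrite('pics/w11.png',c['frame'][:,:,::-1]); np.save('/tmp/w11.npy',c,allow_pickle=True)
t=r.camera('top');cv2.imwrite('pics/t11.png',t['frame'][:,:,::-1]);np.save('/tmp/t11.npy',t,allow_pickle=True)
d=r.camera('side');crop(d,170,170,320,330,'s11.png')
E
```

```text
t 11.50 tcp [0.5775 0.083  0.2006] jaw yaw 13.12 tilt z [ 1.7e-03 -6.0e-04 -1.0e+00] F [-0.  -0.6  0.1] w 0.0800 q6 -0.11
s11.png scale 3.6875 off 170 170
```

View pics/w11.png

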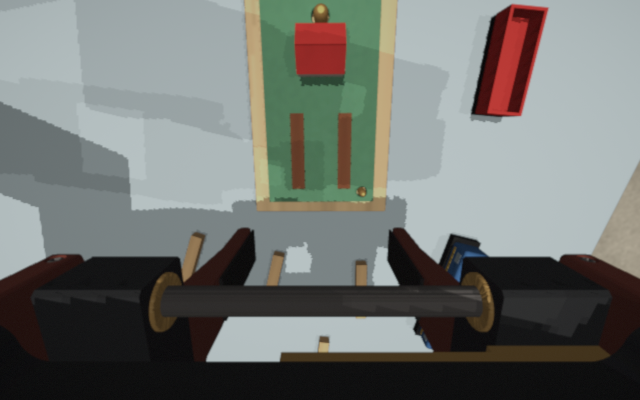

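View pics/s11.png

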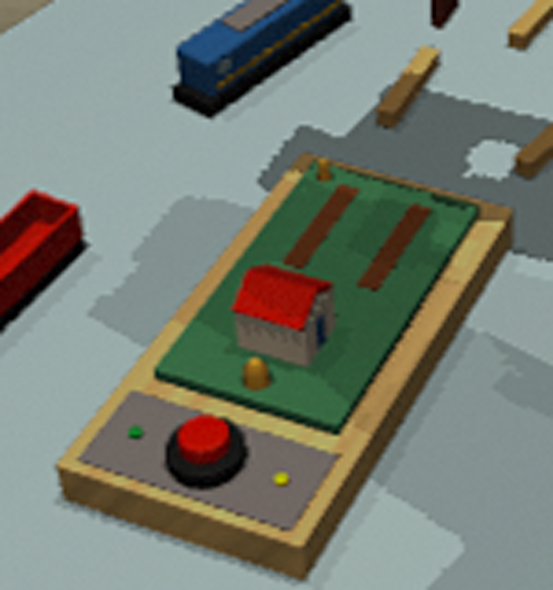

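View pics/t11.png

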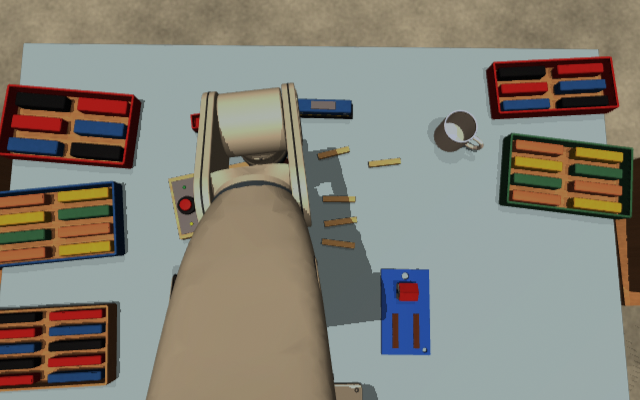

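The board lies flush with both pins through it. Now I'll find the timber poses by fitting box silhouettes in the top and side views, and the mark positions from the wrist view.

```bash
cat >> h.py <<'E'
from scipy.optimize import minimize
def yel(c):
    h=cv2.cvtColor(c['frame'],cv2.COLOR_RGB2HSV); return ((h[...,0]>8)&(h[...,0]<32)&(h[...,1]>75)&(h[...,2]>25)).astype(np.uint8)
def hull(c,p,zc,S=8):
    x,y,a=p; ca,sa=np.cos(a),np.sin(a); B=np.array([[i*7,j*40,k*7] for i in(-1,1) for j in(-1,1) for k in(-1,1)])/1000.
    W=np.c_[x+B[:,0]*ca-B[:,1]*sa,y+B[:,0]*sa+B[:,1]*ca,zc+B[:,2]]; return cv2.convexHull(proj(c,W).astype(np.float32))[:,0]
def fit(views,p0,zc=.007,pad=14):
    """views: list of (cam,mask). p=(x,y,yaw of timber y-axis minus 90)"""
    D=[]
    for c,m in views:
        h=hull(c,p0,zc); x0,y0=np.floor(h.min(0)-pad).astype(int); x1,y1=np.ceil(h.max(0)+pad).astype(int)
        x0=max(x0,0);y0=max(y0,0); D.append((c,m[y0:y1,x0:x1].astype(float),x0,y0))
    def cost(q):
        p=(q[0]/1000,q[1]/1000,np.radians(q[2])); e=0
        for c,m,x0,y0 in D:
            h=hull(c,p,zc)-[x0,y0]; S=6
            im=np.zeros((m.shape[0]*S,m.shape[1]*S),np.uint8); cv2.fillConvexPoly(im,np.round(((h+.5)*S-.5)*16).astype(np.int32),255,shift=4)
            e+=np.abs(cv2.resize(im,m.shape[::-1],interpolation=cv2.INTER_AREA)/255.-m).sum()/m.sum()
        return e
    q0=np.array([p0[0]*1000,p0[1]*1000,np.degrees(p0[2])]); best=None
    for k in range(2):
        b=minimize(cost,q0,method='Nelder-Mead',options=dict(initial_simplex=np.array([q0,q0+[4,0,0],q0+[0,4,0],q0+[0,0,4]]),xatol=.05,fatol=1e-4)); q0=b.x
    return b.x,b.fun
E
cat > timb.py <<'E'
from h import *
E
python3 - <<'E'
from h import *
c=np.load('/tmp/top.npy',allow_pickle=True).item(); d=np.load('/tmp/side.npy',allow_pickle=True).item()
T0=[(.661,-.0442,12),(.6373,-.1713,5),(.5448,-.0572,0),(.4889,-.0605,7),(.4354,-.0552,-5)]
for i,(x,y,a) in enumerate(T0):
    out=[fit(v,(x,y,np.radians(a))) for v in ([(c,yel(c))],[(d,yel(d))],[(c,yel(c)),(d,yel(d))])]
    print(i,*[(np.round(o[0],1),round(o[1],2)) for o in out])
w=np.load('/tmp/w11.npy',allow_pickle=True).item(); I=w['frame'].astype(int)
h=cv2.cvtColor(w['frame'],cv2.COLOR_RGB2HSV); m=((h[...,0]<12)|(h[...,0]>170))&(h[...,1]>120)&(h[...,2]>30); m[:100]=0;m[195:]=0;m[:,:280]=0;m[:,360:]=0
n,l,stt,ce=cv2.connectedComponentsWithStats(m.astype(np.uint8))
for i in range(1,n):
    if stt[i,4]>200: print('mark',ce[i],stt[i],np.round(onz(w,ce[i],.038)*1000,1))
a=np.radians(13.3); O=np.array([558.1,167.5])
print('exp',[O+np.array([x*np.cos(a)-y*np.sin(a),x*np.sin(a)+y*np.cos(a)]) for x,y in((-25,-45),(25,-45))])
E
```

```text
0 (array([661.5, -44. ,  13.7]), np.float64(0.22)) (array([662. , -45. ,  15.9]), np.float64(0.49)) (array([661.7, -44.3,  15.1]), np.float64(0.72))
1 (array([ 637.4, -171.9,    7.7]), np.float64(0.23)) (array([ 637.3, -170.6,    8.3]), np.float64(0.2)) (array([ 637.4, -172.1,    7.7]), np.float64(0.44))
2 (array([ 5.45e+02, -5.68e+01,  1.00e-01]), np.float64(0.16)) (array([545. , -57.8,   1.3]), np.float64(0.67)) (array([ 5.453e+02, -5.690e+01,  2.000e-01]), np.float64(0.83))
3 (array([488.7, -60.4,   8.2]), np.float64(0.23)) (array([489.3, -61. ,   9.8]), np.float64(0.71)) (array([488.8, -60.5,   8.2]), np.float64(0.95))
4 (array([435.7, -54.7,  -7.1]), np.float64(0.28)) (array([435.7, -55.1,  -6.7]), np.float64(0.54)) (array([435.6, -54.8,  -6.6]), np.float64(0.82))
mark [297.18355185 150.05959476] [291 114  13  74 839] [[543.1 119.4  38. ]]
mark [343.96454768 149.5391198 ] [338 114  13  74 818] [[591.9 131.3  38. ]]
exp [array([544.12276635, 117.9557073 ]), array([592.78170999, 129.45819415])]
```

```bash
python3 - <<'E'
from h import *
togo([0.5452,-0.0571,0.06],0.2)
R=Rcur(); s=r.get_state()
# after the turn of 13 deg about z at first: shift in turned axes
a=np.radians(0.2); d=np.array([.5452,-.0571])-s['tcp_pos'][:2]; print('turned axes: x',d@[-np.sin(a),np.cos(a)]*1000,'y',d@[np.cos(a),np.sin(a)]*1000)
E
```

```text
t 11.65 tcp [0.5762 0.0868 0.1996] jaw yaw 13.29 tilt z [-6.e-04  3.e-04 -1.e+00] F [-0.1  0.8 -0.6] w 0.0800 q6 -0.10
tool shift mm [-133.   -63.2  139.6]
turn tool z deg 13.09
turned axes: x -143.77339399106557 y -31.503777870243145
```

arm_command(
  motion=[
    [[0, 0, 0], [0, 0, 6.5], 0.04],
    [[0, 0, 0], [0, 0, 6.5], 0.04],
    [[-0.02, -0.005, 0.02], [0, 0, 0], 0.04],
    [[-0.03, -0.007, 0.03], [0, 0, 0], 0.04],
    [[-0.035, -0.007, 0.03], [0, 0, 0], 0.04],
    [[-0.03, -0.007, 0.03], [0, 0, 0], 0.04],
    [[-0.02, -0.005, 0.02], [0, 0, 0], 0.04],
    [[-0.009, -0.0005, 0.01], [0, 0, 0], 0.04],
    [[0, 0, 0], [0, 0, 0], 0.04],
    [[0, 0, 0], [0, 0, 0], 0.04],
    [[0, 0, 0], [0, 0, 0], 0.04],
  ],
)

```text
clock: 12.57
tcp_pos: [0.5483, -0.0508, 0.066]
ee_rot: [0.001, 0.705, 0.71, 0.001]
contact_force: [0.0, -0.4, -0.1]
width: 0.0397
```

```bash
cat >> h.py <<'E'
def plan(x,y,z,jaw=None):
    s=st(); R=Rcur(s); yv=R.apply([0,1,0]); a=np.degrees(np.arctan2(yv[1],yv[0])); dd=0 if jaw is None else jaw-a
    A=np.radians(a+dd); d=np.array([x,y,z])-s['tcp_pos']
    print('turn z %.2f ; then x %.1f y %.1f z %.1f mm'%(-dd,1000*(d[:2]@[-np.sin(A),np.cos(A)]),1000*(d[:2]@[np.cos(A),np.sin(A)]),-1000*d[2]))
    Z=R.apply([0,0,1]); t=R.inv().apply(np.degrees(np.cross(Z,[0,0,-1]))); print('untilt deg (tool)',np.round(t,2))
E
python3 - <<'E'
from h import *
plan(.5452,-.0571,.013,0.2)
w=r.camera('wrist');cv2.imwrite('pics/w12.png',w['frame'][:,:,::-1])
E
```

```text
t 12.57 tcp [ 0.5483 -0.0508  0.066 ] jaw yaw 0.39 tilt z [ 0.002  0.    -1.   ] F [ 0.  -0.4 -0.1] w 0.0397 q6 -0.12
turn z 0.19 ; then x -6.3 y -3.1 z 53.0 mm
untilt deg (tool) [ 0.11 -0.    0.  ]
```

View pics/w12.png

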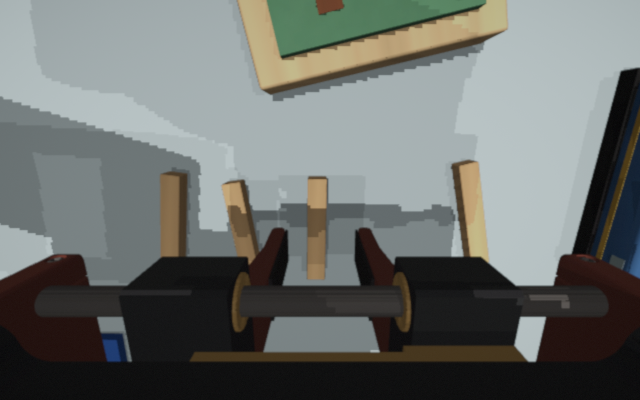

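The timber shows between the fingers at (317, 178–278). I'll cross-check its pose by fitting it in the wrist view.

```bash
python3 - <<'E'
from h import *
w=r.camera('wrist'); print(fit([(w,yel(w))],(.545,-.057,0)))
plan(.5452,-.0571,.013,0.2)
E
```

```text
(array([545.16169924, -59.42453553,  -0.78158884]), np.float64(0.08586171310629516))
t 12.67 tcp [ 0.5483 -0.0509  0.0663] jaw yaw 0.42 tilt z [ 2.6e-03 -2.0e-04 -1.0e+00] F [ 0.4  0.2 -0.3] w 0.0403 q6 -0.12
turn z 0.22 ; then x -6.2 y -3.1 z 53.3 mm
untilt deg (tool) [ 0.15  0.01 -0.  ]
```

arm_command(
  motion=[
    [[-0.004, -0.002, 0.005], [0.1, 0, 0.2], 0.04],
    [[-0.003, -0.001, 0.015], [0, 0, 0], 0.04],
    [[0, 0, 0.018], [0, 0, 0], 0.04],
    [[0, 0, 0.01], [0, 0, 0], 0.04],
    [[0, 0, 0.005], [0, 0, 0], 0.04],
    [[0, 0, 0], [0, 0, 0], 0.04],
    [[0, 0, 0], [0, 0, 0], 0.04],
  ],
)

```text
clock: 13.25
tcp_pos: [0.5441, -0.059, 0.0122]
ee_rot: [-0.001, 0.706, 0.708, -0.001]
contact_force: [1.1, 0.4, 0.2]
width: 0.0398
```

```bash
python3 - <<'E'
from h import *
plan(.5452,-.058,.013,0.0)
E
```

```text
t 13.25 tcp [ 0.5441 -0.059   0.0122] jaw yaw 0.14 tilt z [-0.0015 -0.     -1.    ] F [1.1 0.4 0.2] w 0.0398 q6 -0.13
turn z 0.14 ; then x 1.0 y 1.1 z -0.8 mm
untilt deg (tool) [-0.09  0.   -0.  ]
```

arm_command(
  motion=[
    [[0.0005, 0.001, -0.0005], [0, 0, 0], 0.025],
    [[0, 0, 0], [0, 0, 0], 0.01],
    [[0, 0, 0], [0, 0, 0], 0.008],
    [[0, 0, 0], [0, 0, 0], 0.008],
    [[0, 0, 0], [0, 0, 0], 0.008],
    [[0, 0, 0], [0, 0, 0], 0.008],
  ],
  grip_force=25,
)

```text
clock: 13.75
tcp_pos: [0.545, -0.0587, 0.0126]
ee_rot: [-0.001, 0.706, 0.708, -0.001]
contact_force: [0.1, 0.7, 2.1]
width: 0.0141
```

arm_command(
  motion=[
    [[0, 0, -0.01], [0, 0, 0], 0.008],
    [[0, 0, -0.025], [0, 0, 0], 0.008],
    [[0, 0, -0.035], [0, 0, 0], 0.008],
    [[0, 0, -0.035], [0, 0, 0], 0.008],
    [[0, 0, -0.02], [0, 0, 0], 0.008],
    [[0, 0, 0], [0, 0, -6.5], 0.008],
    [[0, 0, 0], [0, 0, -6.7], 0.008],
    [[0, 0, 0], [0, 0, 0], 0.008],
    [[0, 0, 0], [0, 0, 0], 0.008],
  ],
)

```text
clock: 14.5
tcp_pos: [0.545, -0.0586, 0.138]
ee_rot: [-0.001, 0.622, 0.783, -0.0]
contact_force: [-0.5, 0.6, -1.0]
width: 0.014
```

```bash
cat >> h.py <<'E'
def inhand(name=None):
    """fit held timber: offset along tool x (mm) of timber middle and yaw vs jaw"""
    w=r.camera('wrist'); s=r.get_state(); R=Rcur(s); yv=R.apply([0,1,0]); a=np.arctan2(yv[1],yv[0])
    p=s['tcp_pos']+R.apply([0,0,.006])
    f=fit([(w,yel(w))],(p[0],p[1],a),zc=p[2],pad=8)
    o=R.inv().apply(np.array([f[0][0]/1000,f[0][1]/1000,p[2]])-s['tcp_pos'])*1000
    print('inhand off tool',np.round(o,1),'dyaw %.1f'%(f[0][2]-np.degrees(a)),'cost %.2f'%f[1])
    if name: cv2.imwrite('pics/'+name,w['frame'][:,:,::-1])
E
python3 - <<'E'
from h import *
inhand('w13.png'); plan(.5434,.1189,.15,13.3)
E
```

```text
inhand off tool [-0.6  0.   6. ] dyaw -0.5 cost 0.30
t 14.55 tcp [ 0.5449 -0.0586  0.1377] jaw yaw 13.11 tilt z [-0.0019  0.     -1.    ] F [-0.2 -0.3  0.1] w 0.0138 q6 -0.36
turn z -0.19 ; then x 173.1 y 39.4 z -12.3 mm
untilt deg (tool) [-0.11 -0.03 -0.  ]
```

View pics/w13.png

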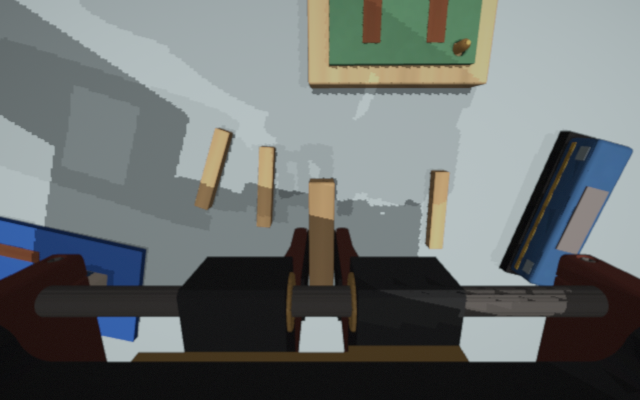

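arm_command(
  motion=[
    [[0.015, 0.004, 0], [0, 0, -0.2], 0.008],
    [[0.025, 0.006, 0], [0, 0, 0], 0.008],
    [[0.035, 0.008, 0], [0, 0, 0], 0.008],
    [[0.035, 0.008, 0.005], [0, 0, 0], 0.008],
    [[0.035, 0.008, 0.01], [0, 0, 0], 0.008],
    [[0.02, 0.004, 0.02], [0, 0, 0], 0.008],
    [[0.008, 0.0014, 0.02], [0, 0, 0], 0.008],
    [[0, 0, 0.01], [0, 0, 0], 0.008],
    [[0, 0, 0], [0, 0, 0], 0.008],
    [[0, 0, 0], [0, 0, 0], 0.008],
    [[0, 0, 0], [0, 0, 0], 0.008],
  ],
)

```text
clock: 15.47
tcp_pos: [0.5435, 0.1179, 0.0731]
ee_rot: [-0.0, 0.62, 0.785, -0.0]
contact_force: [0.4, 0.3, 0.1]
width: 0.0141
```

```bash
python3 - <<'E'
from h import *
w=r.camera('wrist');cv2.imwrite('pics/w14.png',w['frame'][:,:,::-1]); plan(.5434,.1189,.051,13.3)
E
```

```text
t 15.52 tcp [0.5437 0.1179 0.0734] jaw yaw 13.41 tilt z [-5.e-04  2.e-04 -1.e+00] F [-0.5  0.7  0.2] w 0.0141 q6 -0.04
turn z 0.11 ; then x 1.0 y -0.0 z 22.4 mm
untilt deg (tool) [-0.02 -0.02 -0.  ]
```

View pics/w14.png

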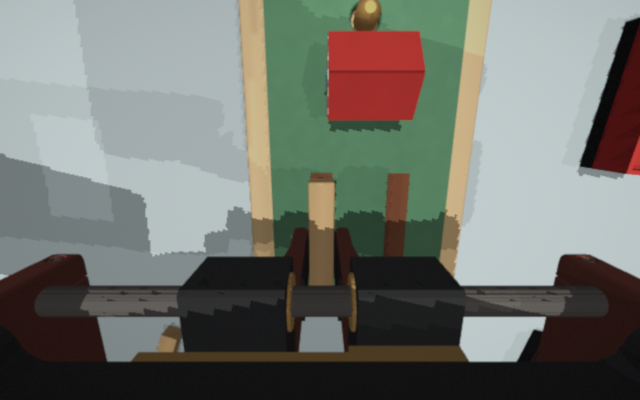

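arm_command(
  motion=[
    [[0.001, 0, 0.006], [0, 0, 0], 0.008],
    [[0, 0, 0.008], [0, 0, 0], 0.008],
    [[0, 0, 0.005], [0, 0, 0], 0.008],
    [[0, 0, 0.002], [0, 0, 0], 0.008],
    [[0, 0, 0], [0, 0, 0], 0.008],
    [[0, 0, 0], [0, 0, 0], 0.008],
  ],
)

```text
clock: 16.02
tcp_pos: [0.5425, 0.1196, 0.0512]
ee_rot: [-0.001, 0.619, 0.785, -0.001]
contact_force: [-0.0, 0.5, 0.4]
width: 0.0138
```

```bash
python3 - <<'E'
from h import *
w=r.camera('wrist');crop(w,240,120,420,260,'w15.png'); plan(.5434,.1189,.051,13.3)
E
```

```text
w15.png scale 4.214285714285714 off 240 120
t 16.07 tcp [0.5426 0.1197 0.0513] jaw yaw 13.52 tilt z [-0.002 -0.    -1.   ] F [ 0.   0.9 -0.1] w 0.0137 q6 -0.04
turn z 0.22 ; then x -1.0 y 0.6 z 0.3 mm
untilt deg (tool) [-0.11 -0.02  0.  ]
```

View pics/w15.png

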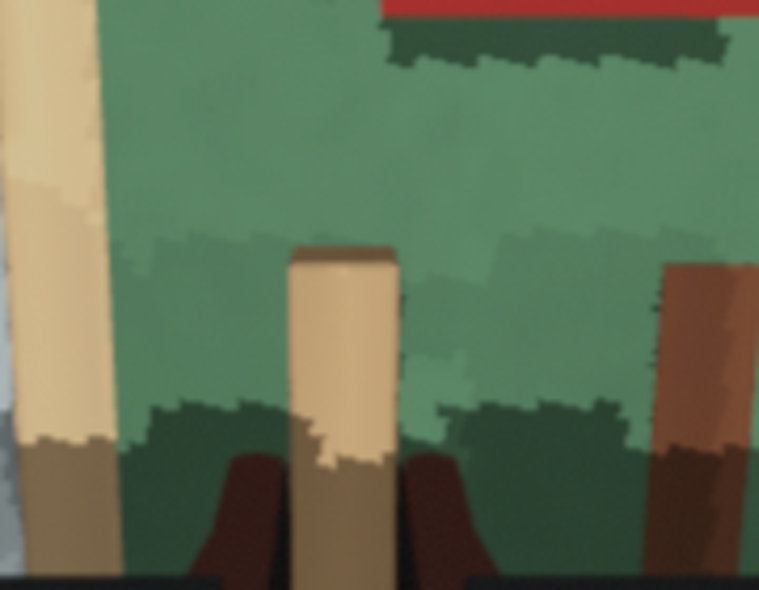

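arm_command(
  motion=[
    [[0, 0, -0.002], [0.1, 0, 0.2], 0.008],
    [[-0.0024, 0.0005, 0], [0, 0, 0], 0.008],
    [[0, 0, 0.002], [0, 0, 0], 0.008],
    [[0, 0, 0.0008], [0, 0, 0], 0.008],
    [[0, 0, 0], [0, 0, 0], 0.008],
    [[0, 0, 0], [0, 0, 0], 0.008],
  ],
)

```text
clock: 16.57
tcp_pos: [0.5437, 0.1175, 0.0506]
ee_rot: [-0.001, 0.62, 0.784, -0.001]
contact_force: [0.3, -0.9, 0.6]
width: 0.0138
```

```bash
python3 - <<'E'
from h import *
w=r.camera('wrist');crop(w,240,120,440,260,'w16.png'); plan(.5434,.1189,.051,13.3)
E
```

```text
w16.png scale 3.95 off 240 120
t 16.62 tcp [0.5437 0.1175 0.0506] jaw yaw 13.32 tilt z [-3.3e-03 -4.0e-04 -1.0e+00] F [ 0.2 -0.4  0.7] w 0.0138 q6 -0.04
turn z 0.02 ; then x 1.4 y 0.0 z -0.4 mm
untilt deg (tool) [-0.19 -0.02  0.  ]
```

View pics/w16.png

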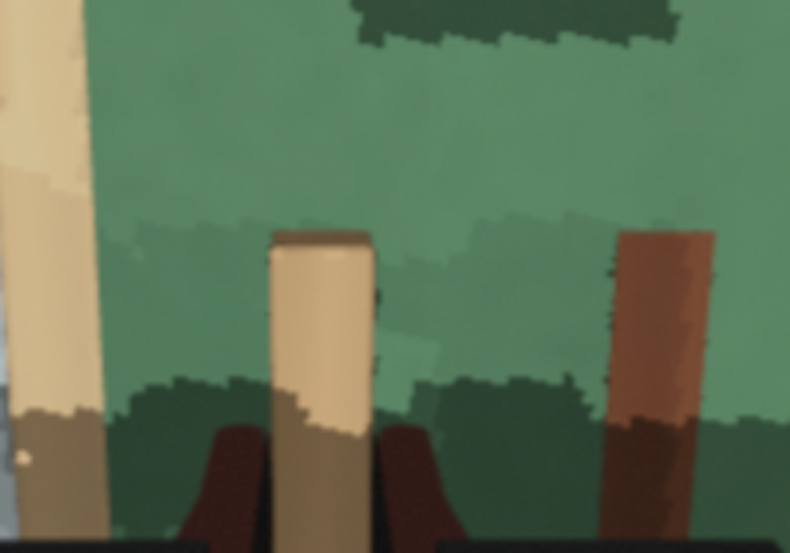

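The timber's end lines up with the mark's end (rows 231 and 231), spaced about 49.3 mm from mark B. Release.

arm_command(
  motion=[
    [[0, 0, 0], [0, 0, 0], 0.03],
    [[0, 0, 0], [0, 0, 0], 0.035],
    [[0, 0, 0], [0, 0, 0], 0.035],
    [[0, 0, -0.01], [0, 0, 0], 0.04],
    [[0, 0, -0.03], [0.2, 0, 0], 0.04],
    [[-0.01, 0, -0.04], [0, 0, 0], 0.04],
    [[-0.025, 0, -0.035], [0, 0, 0], 0.04],
    [[-0.035, 0, 0], [0, 0, 0], 0.04],
    [[-0.025, 0, 0], [0, 0, 0], 0.04],
    [[-0.01, 0, 0], [0, 0, 0], 0.04],
    [[0, 0, 0], [0, 0, 0], 0.04],
    [[0, 0, 0], [0, 0, 0], 0.04],
  ],
)

```text
clock: 17.62
tcp_pos: [0.5679, 0.0163, 0.1645]
ee_rot: [-0.003, 0.621, 0.784, -0.003]
contact_force: [-0.5, 0.4, 0.3]
width: 0.0403
```

```bash
python3 - <<'E'
from h import *
w=r.camera('wrist');cv2.imwrite('pics/w17.png',w['frame'][:,:,::-1]);np.save('/tmp/w17.npy',w,allow_pickle=True)
a=13.3
print('placed A fit',fit([(w,yel(w))],(.5434,.1189,np.radians(a)),zc=.045,pad=4))
h=cv2.cvtColor(w['frame'],cv2.COLOR_RGB2HSV); m=((h[...,0]<12)|(h[...,0]>170))&(h[...,1]>120)&(h[...,2]>30)
p=proj(w,[.5921,.1304,.038])[0].astype(int); print(p)
mm=np.zeros_like(m); mm[max(p[1]-60,0):p[1]+60,p[0]-14:p[0]+14]=1; m&=mm
n,l,stt,ce=cv2.connectedComponentsWithStats(m.astype(np.uint8)); i=1+np.argmax(stt[1:,4]); print('markB',ce[i],stt[i],onz(w,ce[i],.038)*1000)
d=r.camera('side'); V=[(d,yel(d))]
for x,y,q in((.4887,-.0604,8.2),(.4357,-.0547,-7),(.6615,-.044,13.7),(.6374,-.172,7.7)): print(np.round(fit(V,(x,y,np.radians(q)))[0],1))
plan(.4887,-.0604,.06,8.2)
E
```

```text
placed A fit (array([543.962668  , 117.45927183,  12.93407265]), np.float64(0.03000445100381849))
[377  83]
markB [377.55333845  82.20414428] [ 369   36   18   95 1303] [[591.99933382 131.45621022  38.        ]]
[489.  -61.    9.2]
[435.9 -56.   -6.2]
[662.  -44.7  15.4]
[ 637.7 -172.3    8.2]
t 17.72 tcp [0.5677 0.0172 0.1642] jaw yaw 13.36 tilt z [-8.e-03 -9.e-04 -1.e+00] F [ 0.1  0.3 -0.2] w 0.0401 q6 -0.22
turn z 5.16 ; then x -65.6 y -89.3 z 104.2 mm
untilt deg (tool) [-0.46 -0.05 -0.  ]
```

View pics/w17.png

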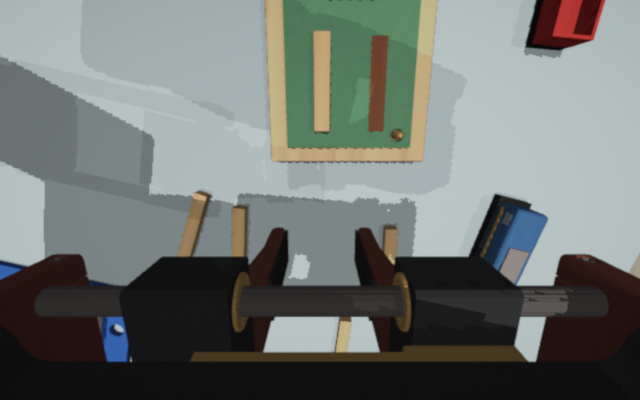

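```bash
python3 - <<'E'
from h import *
w=np.load('/tmp/w17.npy',allow_pickle=True).item(); crop(w,290,20,420,145,'w17c.png')
O=np.array([.5574,.1684]);a=np.radians(13.3);M=np.array([[np.cos(a),-np.sin(a)],[np.sin(a),np.cos(a)]])
k=4.72
for nm,p,z in (('pin_small',(397.2,133.5),.052),):
    print(nm,(M.T@(onz(w,p,z)[0][:2]-O))*1000)
E
```

```text
w17c.png scale 4.72 off 290 20
pin_small [ 42.2272448  -88.32667202]
```

View pics/w17c.png

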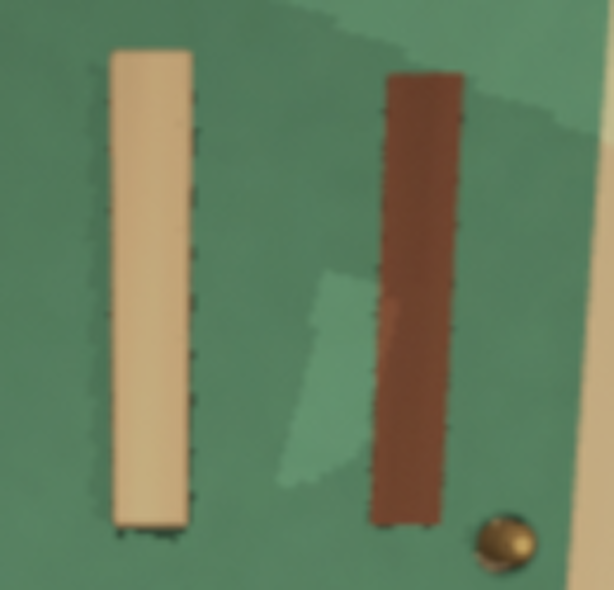

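```bash
python3 - <<'E'
from h import *
w=np.load('/tmp/w17.npy',allow_pickle=True).item()
O=np.array([.5574,.1684]);a=np.radians(13.3);M=np.array([[np.cos(a),-np.sin(a)],[np.sin(a),np.cos(a)]])
k=4.72; g=lambda u,v:(u/k+289.6,v/k+19.6)
for nm,p,z in (('Tnear',(151,525),.052),('Tfar',(151,50),.052),('Mnear',(406,523),.038),('Mfar',(425,73),.038)):
    print(nm,(M.T@(onz(w,g(*p),z)[0][:2]-O))*1000)
print(proj(w,[*(-np.array(w['R']).T@w['t'])[:2],0]))
E
```

```text
Tnear [-24.92967657 -85.97325852]
Tfar [-24.90138337  -6.05969097]
Mnear [ 25.41591776 -85.86504636]
Mfar [25.12060737 -5.97536516]
[[323.16940602 125.55996035]]
```

Timber A sits on its mark within 0.5 mm. Next timber: the one at (489,-61) mm.

arm_command(
  motion=[
    [[0, 0, 0], [-0.45, 0, 5], 0.04],
    [[-0.01, -0.015, 0.01], [0, 0, 0], 0.04],
    [[-0.015, -0.02, 0.025], [0, 0, 0], 0.04],
    [[-0.02, -0.025, 0.03], [0, 0, 0], 0.04],
    [[-0.015, -0.02, 0.025], [0, 0, 0], 0.04],
    [[-0.0065, -0.009, 0.014], [0, 0, 0], 0.04],
    [[0, 0, 0], [0, 0, 0], 0.04],
    [[0, 0, 0], [0, 0, 0], 0.04],
    [[0, 0, 0], [0, 0, 0], 0.04],
  ],
)

```text
clock: 18.47
tcp_pos: [0.4926, -0.0604, 0.0627]
ee_rot: [0.001, 0.654, 0.757, 0.001]
contact_force: [0.3, 0.8, -0.0]
width: 0.0401
```

```bash
python3 - <<'E'
from h import *
w=r.camera('wrist'); print(fit([(w,yel(w))],(.489,-.061,np.radians(8.5)))); plan(.489,-.0612,.013,8.5)
cv2.imwrite('pics/w18.png',w['frame'][:,:,::-1])
E
```

```text
(array([489.07888874, -62.96875576,   7.63095557]), np.float64(0.08520969930497291))
t 18.52 tcp [ 0.493  -0.0604  0.063 ] jaw yaw 8.40 tilt z [ 0.0035 -0.     -1.    ] F [ 0.  -0.3 -0.4] w 0.0405 q6 -0.29
turn z -0.10 ; then x -0.2 y -4.0 z 50.0 mm
untilt deg (tool) [ 0.2   0.03 -0.  ]
```

View pics/w18.png

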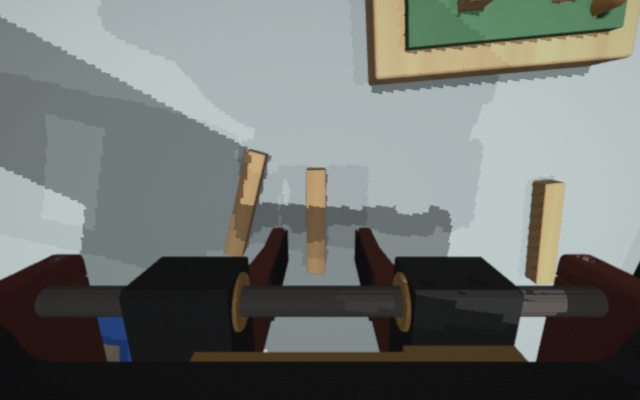

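arm_command(
  motion=[
    [[-0.0007, -0.002, 0.005], [0.2, 0, 0], 0.036],
    [[0, -0.002, 0.015], [0, 0, 0], 0.036],
    [[0, 0, 0.017], [0, 0, 0], 0.036],
    [[0, 0, 0.009], [0, 0, 0], 0.036],
    [[0, 0, 0.004], [0, 0, 0], 0.036],
    [[0, 0, 0], [0, 0, 0], 0.036],
    [[0, 0, 0], [0, 0, 0], 0.036],
  ],
)

```text
clock: 19.1
tcp_pos: [0.4876, -0.0624, 0.0122]
ee_rot: [-0.001, 0.654, 0.757, -0.001]
contact_force: [0.5, -0.3, 0.1]
width: 0.0361
```

```bash
python3 - <<'E'
from h import *
plan(.489,-.0618,.013,8)
E
```

```text
t 19.10 tcp [ 0.4876 -0.0624  0.0122] jaw yaw 8.35 tilt z [-2.1e-03 -3.0e-04 -1.0e+00] F [ 0.5 -0.3  0.1] w 0.0361 q6 -0.30
turn z 0.35 ; then x 0.4 y 1.4 z -0.8 mm
untilt deg (tool) [-0.12  0.    0.  ]
```

arm_command(
  motion=[
    [[0.0004, 0.0014, -0.0008], [-0.1, 0, 0.3], 0.025],
    [[0, 0, 0], [0, 0, 0], 0.01],
    [[0, 0, 0], [0, 0, 0], 0.008],
    [[0, 0, 0], [0, 0, 0], 0.008],
    [[0, 0, 0], [0, 0, 0], 0.008],
    [[0, 0, -0.01], [0, 0, 0], 0.008],
    [[0, 0, -0.025], [0, 0, 0], 0.008],
    [[0, 0, -0.035], [0, 0, 0], 0.008],
    [[0, 0, -0.03], [0, 0, 0], 0.008],
    [[0, 0, -0.01], [0, 0, -5.2], 0.008],
    [[0, 0, 0], [0, 0, 0], 0.008],
  ],
  grip_force=25,
)

```text
clock: 20.02
tcp_pos: [0.4904, -0.0623, 0.1261]
ee_rot: [0.002, 0.62, 0.785, 0.001]
contact_force: [-0.5, -0.9, -0.2]
width: 0.0138
```

arm_command(
  motion=[
    [[0.015, 0.013, 0], [0, 0, 0], 0.008],
    [[0.025, 0.022, 0], [0, 0, 0], 0.008],
    [[0.029, 0.026, 0], [0, 0, 0], 0.008],
    [[0.029, 0.026, 0], [0, 0, 0], 0.008],
    [[0.029, 0.026, 0], [0, 0, 0], 0.008],
    [[0.022, 0.02, 0.015], [0, 0, 0], 0.008],
    [[0.01, 0.009, 0.02], [0, 0, 0], 0.008],
    [[0.003, 0.002, 0.01], [0, 0, 0], 0.008],
    [[0, 0, 0], [0, 0, 0], 0.008],
    [[0, 0, 0], [0, 0, 0], 0.008],
    [[0, 0, 0], [0, 0, 0], 0.008],
  ],
)

```text
clock: 20.93
tcp_pos: [0.591, 0.1275, 0.0778]
ee_rot: [-0.001, 0.622, 0.783, -0.001]
contact_force: [0.1, -0.4, 0.4]
width: 0.0141
```

```bash
python3 - <<'E'
from h import *
w=r.camera('wrist');cv2.imwrite('pics/w19.png',w['frame'][:,:,::-1]); plan(.5924,.1296,.051,13.3)
E
```

```text
t 20.98 tcp [0.5914 0.1275 0.0783] jaw yaw 13.12 tilt z [-7.e-04 -1.e-04 -1.e+00] F [0.  0.7 0.4] w 0.0138 q6 -0.04
turn z -0.18 ; then x 1.8 y 1.4 z 27.3 mm
untilt deg (tool) [-0.04 -0.01 -0.  ]
```

View pics/w19.png

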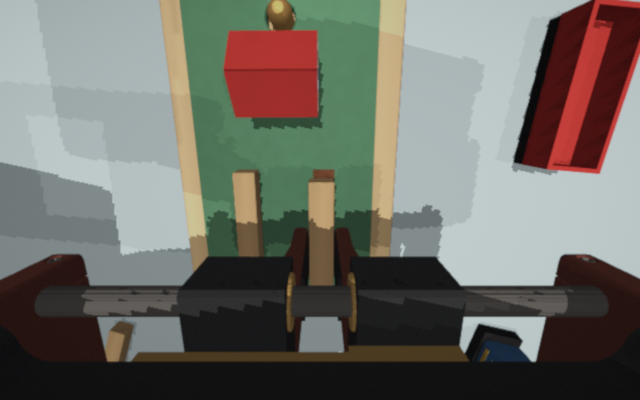

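arm_command(
  motion=[
    [[0.001, 0.0014, 0.006], [0, 0, -0.2], 0.008],
    [[0, 0, 0.009], [0, 0, 0], 0.008],
    [[0, 0, 0.006], [0, 0, 0], 0.008],
    [[0, 0, 0.003], [0, 0, 0], 0.008],
    [[0, 0, 0], [0, 0, 0], 0.008],
    [[0, 0, 0], [0, 0, 0], 0.008],
  ],
)

```text
clock: 21.48
tcp_pos: [0.5925, 0.1299, 0.0533]
ee_rot: [-0.001, 0.62, 0.785, -0.001]
contact_force: [-0.3, -0.2, -0.2]
width: 0.0135
```

```bash
python3 - <<'E'
from h import *
w=r.camera('wrist');crop(w,220,130,400,260,'w20.png'); plan(.5924,.1296,.051,13.3)
E
```

```text
w20.png scale 4.388888888888889 off 220 130
t 21.53 tcp [0.5927 0.13   0.0536] jaw yaw 13.43 tilt z [-0.0011 -0.     -1.    ] F [ 0.1  0.5 -0.2] w 0.0135 q6 -0.04
turn z 0.13 ; then x -0.3 y -0.4 z 2.6 mm
untilt deg (tool) [-0.06 -0.01 -0.  ]
```

View pics/w20.png

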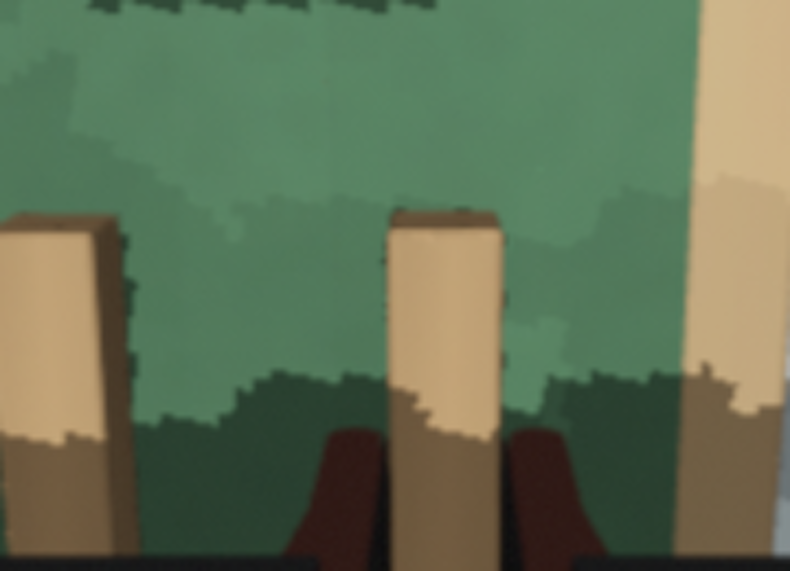

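arm_command(
  motion=[
    [[-0.0008, -0.0004, 0.0012], [0, 0, 0.1], 0.008],
    [[0, 0, 0.0015], [0, 0, 0], 0.008],
    [[0, 0, 0.0004], [0, 0, 0], 0.008],
    [[0, 0, 0], [0, 0, 0], 0.008],
    [[0, 0, 0], [0, 0, 0], 0.008],
  ],
)

```text
clock: 21.95
tcp_pos: [0.5928, 0.1291, 0.0511]
ee_rot: [-0.0, 0.62, 0.784, -0.0]
contact_force: [-0.9, -0.9, 5.0]
width: 0.0137
```

```bash
python3 - <<'E'
from h import *
w=r.camera('wrist');crop(w,220,130,400,260,'w21.png'); plan(.5924,.1296,.051,13.3)
E
```

```text
w21.png scale 4.388888888888889 off 220 130
t 22.00 tcp [0.5928 0.1291 0.0511] jaw yaw 13.33 tilt z [-3.e-04  1.e-04 -1.e+00] F [-1.5 -1.2  5.2] w 0.0138 q6 -0.04
turn z 0.03 ; then x 0.5 y -0.3 z 0.1 mm
untilt deg (tool) [-0.01 -0.01  0.  ]
```

View pics/w21.png

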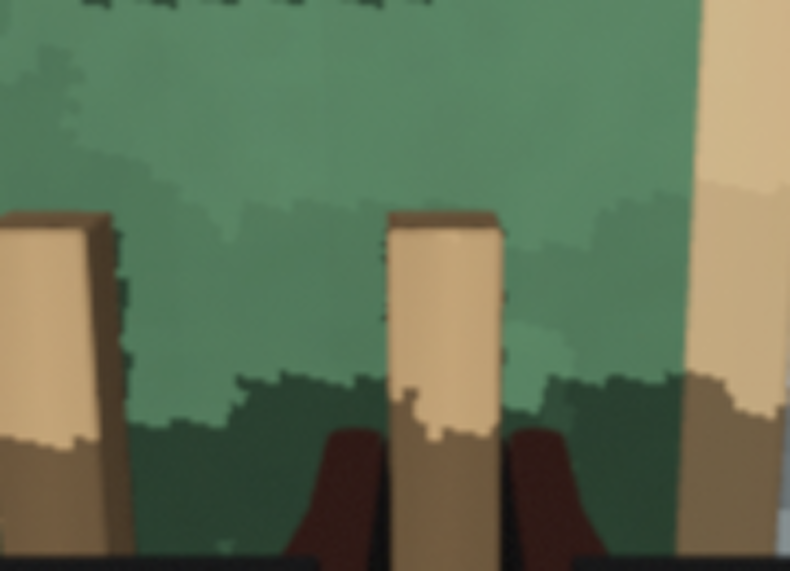

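arm_command(
  motion=[
    [[0, 0, 0], [0, 0, 0], 0.03],
    [[0, 0, 0], [0, 0, 0], 0.035],
    [[0, 0, 0], [0, 0, 0], 0.035],
    [[0, 0, -0.01], [0, 0, 0], 0.036],
    [[0, 0, -0.03], [0, 0, 0], 0.036],
    [[-0.01, 0, -0.04], [0, 0, 0], 0.036],
    [[-0.025, -0.005, -0.035], [0, 0, 0], 0.036],
    [[-0.035, -0.01, 0], [0, 0, 0], 0.036],
    [[-0.025, -0.01, 0], [0, 0, 0], 0.036],
    [[-0.01, 0, 0], [0, 0, 0], 0.036],
    [[0, 0, 0], [0, 0, 0], 0.036],
    [[0, 0, 0], [0, 0, 0], 0.036],
  ],
)

```text
clock: 23.0
tcp_pos: [0.5927, 0.0223, 0.1644]
ee_rot: [-0.0, 0.621, 0.784, -0.0]
contact_force: [-0.8, -0.3, 0.6]
width: 0.0364
```

```bash
python3 - <<'E'
from h import *
w=r.camera('wrist');crop(w,260,0,440,170,'w22.png')
O=np.array([.5577,.1676]);a=np.radians(13.3);M=np.array([[np.cos(a),-np.sin(a)],[np.sin(a),np.cos(a)]])
for x in (-25,25):
    p=O+M@[x/1000,-.045]; f=fit([(w,yel(w))],(*p,a),zc=.045,pad=4); print(x,'board frame',np.round(M.T@(f[0][:2]/1000-O)*1000,1),'yaw',f[0][2],f[1])
d=r.camera('side'); V=[(d,yel(d))]
for x,y,q in((.4357,-.0547,-7),(.6615,-.044,13.7),(.6374,-.172,7.7)): print(np.round(fit(V,(x,y,np.radians(q)))[0],1))
plan(.4358,-.056,.06,-6.8)
E
```

```text
w22.png scale 3.4705882352941178 off 260 0
-25 board frame [-25.3 -45.5] yaw 13.114171323182228 0.0332394303217296
25 board frame [ 25.2 -44.9] yaw 13.400123500591832 0.1376410989927886
[435.6 -55.3  -6.2]
[661.6 -44.3  15.1]
[ 637.5 -171.6    7.5]
t 23.10 tcp [0.5925 0.0233 0.164 ] jaw yaw 13.36 tilt z [-1.4e-03  3.0e-04 -1.0e+00] F [0.1 0.3 0.3] w 0.0362 q6 -0.21
turn z 20.16 ; then x -97.2 y -146.2 z 104.0 mm
untilt deg (tool) [-0.07 -0.04  0.  ]
```

View pics/w22.png

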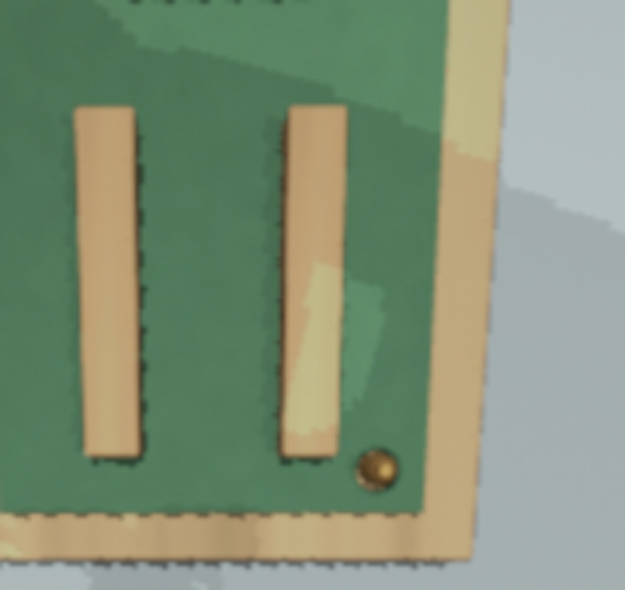

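Both first-layer timbers are within 0.5 mm. Third timber: the one at (436,-56) mm.

arm_command(
  motion=[
    [[0, 0, 0], [0, 0, 6.7], 0.036],
    [[0, 0, 0], [0, 0, 6.7], 0.036],
    [[-0.01, -0.01, 0], [0, 0, 6.7], 0.036],
    [[-0.015, -0.022, 0.01], [0, 0, 0], 0.036],
    [[-0.02, -0.03, 0.025], [0, 0, 0], 0.036],
    [[-0.02, -0.03, 0.025], [0, 0, 0], 0.036],
    [[-0.018, -0.03, 0.025], [0, 0, 0], 0.036],
    [[-0.012, -0.018, 0.015], [0, 0, 0], 0.036],
    [[-0.003, -0.006, 0.004], [0, 0, 0], 0.036],
    [[0, 0, 0], [0, 0, 0], 0.036],
    [[0, 0, 0], [0, 0, 0], 0.036],
    [[0, 0, 0], [0, 0, 0], 0.036],
  ],
)

```text
clock: 24.1
tcp_pos: [0.4438, -0.0566, 0.0645]
ee_rot: [0.001, 0.747, 0.664, 0.001]
contact_force: [-0.7, 0.1, 0.6]
width: 0.0358
```

```bash
python3 - <<'E'
from h import *
w=r.camera('wrist'); print(fit([(w,yel(w))],(.4358,-.056,np.radians(-6.8)))); plan(.4358,-.056,.0125,-6.8)
E
```

```text
(array([435.83792671, -56.92279243,  -7.75765759]), np.float64(0.06822452171571217))
t 24.15 tcp [ 0.4438 -0.0567  0.0646] jaw yaw -6.71 tilt z [ 2.5e-03 -4.0e-04 -1.0e+00] F [-0.4  0.5 -0.2] w 0.0356 q6 -0.04
turn z 0.09 ; then x -0.3 y -8.0 z 52.1 mm
untilt deg (tool) [0.15 0.01 0.  ]
```

arm_command(
  motion=[
    [[-0.0003, -0.004, 0.004], [0.15, 0, 0.6], 0.036],
    [[0, -0.004, 0.014], [0, 0, 0], 0.036],
    [[0, 0, 0.018], [0, 0, 0], 0.036],
    [[0, 0, 0.01], [0, 0, 0], 0.036],
    [[0, 0, 0.0055], [0, 0, 0], 0.036],
    [[0, 0, 0], [0, 0, 0], 0.036],
    [[0, 0, 0], [0, 0, 0], 0.036],
  ],
)

```text
clock: 24.73
tcp_pos: [0.4334, -0.0563, 0.0122]
ee_rot: [-0.001, 0.751, 0.66, -0.001]
contact_force: [0.9, 0.1, 0.4]
width: 0.0364
```

```bash
python3 - <<'E'
from h import *
plan(.4358,-.0562,.0125,-7.3)
E
```

```text
t 24.73 tcp [ 0.4334 -0.0563  0.0122] jaw yaw -7.37 tilt z [-3.3e-03  3.0e-04 -1.0e+00] F [0.9 0.1 0.4] w 0.0364 q6 -0.03
turn z -0.07 ; then x 0.4 y 2.3 z -0.3 mm
untilt deg (tool) [-0.19  0.01  0.  ]
```

arm_command(
  motion=[
    [[0.0003, 0.0023, -0.0003], [-0.2, 0, 0], 0.03],
    [[0, 0, 0], [0, 0, 0], 0.02],
    [[0, 0, 0], [0, 0, 0], 0.008],
    [[0, 0, 0], [0, 0, 0], 0.008],
    [[0, 0, 0], [0, 0, 0], 0.008],
    [[0, 0, 0], [0, 0, 0], 0.008],
    [[0, 0, -0.01], [0, 0, 0], 0.008],
    [[0, 0, -0.03], [0, 0, 0], 0.008],
    [[0, 0, -0.035], [0, 0, 0], 0.008],
    [[0, 0, -0.035], [0, 0, 0], 0.008],
    [[0, 0, -0.02], [0, 0, 0], 0.008],
    [[0, 0, 0], [0, 0, 0], 0.008],
  ],
)

```text
clock: 25.73
tcp_pos: [0.4378, -0.0568, 0.1469]
ee_rot: [0.003, 0.751, 0.66, 0.002]
contact_force: [0.4, -0.8, -0.3]
width: 0.014
```

```bash
python3 - <<'E'
from h import *
inhand('w23.png'); plan(.5738,.0995,.12,-76.7)
E
```

```text
inhand off tool [-0.7  1.2  6. ] dyaw -0.5 cost 0.28
t 25.78 tcp [ 0.4367 -0.0566  0.1449] jaw yaw -7.38 tilt z [ 0.0053 -0.001  -1.    ] F [0.1 0.4 0. ] w 0.0136 q6 -0.03
turn z 69.32 ; then x 169.3 y -120.4 z 24.9 mm
untilt deg (tool) [0.31 0.02 0.  ]
```

View pics/w23.png

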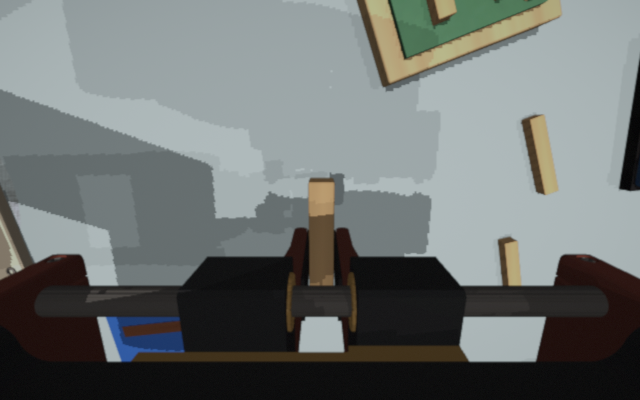

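arm_command(
  motion=[
    [[0, 0, 0], [0.3, 0, 3.3], 0.008],
    [[0, 0, 0], [0, 0, 6.5], 0.008],
    [[0, 0, 0], [0, 0, 7], 0.008],
    [[0, 0, 0], [0, 0, 7], 0.008],
    [[0, 0, 0], [0, 0, 7], 0.008],
    [[0, 0, 0], [0, 0, 7], 0.008],
    [[0, 0, 0], [0, 0, 7], 0.008],
    [[0, 0, 0], [0, 0, 7], 0.008],
    [[0, 0, 0], [0, 0, 7], 0.008],
    [[0, 0, 0], [0, 0, 6.5], 0.008],
    [[0, 0, 0], [0, 0, 4], 0.008],
    [[0, 0, 0], [0, 0, 0], 0.008],
  ],
)

```text
clock: 26.78
tcp_pos: [0.4342, -0.0562, 0.1412]
ee_rot: [-0.001, 0.993, 0.115, -0.004]
contact_force: [-0.9, -0.5, -0.9]
width: 0.0139
```

```bash
python3 - <<'E'
from h import *
plan(.5738,.0995,.085,-76.7)
E
```

```text
t 26.78 tcp [ 0.4342 -0.0562  0.1412] jaw yaw -76.82 tilt z [-0.0079  0.0011 -1.    ] F [-0.9 -0.5 -0.9] w 0.0139 q6 1.19
turn z -0.12 ; then x 171.7 y -119.4 z 56.2 mm
untilt deg (tool) [-0.17  0.43  0.  ]
```

arm_command(
  motion=[
    [[0.015, -0.01, 0], [-0.15, 0.4, 0], 0.008],
    [[0.025, -0.018, 0], [0, 0, 0], 0.008],
    [[0.033, -0.023, 0], [0, 0, 0], 0.008],
    [[0.033, -0.023, 0], [0, 0, 0], 0.008],
    [[0.033, -0.023, 0.006], [0, 0, 0], 0.008],
    [[0.022, -0.015, 0.02], [0, 0, 0], 0.008],
    [[0.008, -0.006, 0.02], [0, 0, 0], 0.008],
    [[0.003, -0.001, 0.01], [0, 0, 0], 0.008],
    [[0, 0, 0], [0, 0, 0], 0.008],
    [[0, 0, 0], [0, 0, 0], 0.008],
    [[0, 0, 0], [0, 0, 0], 0.008],
  ],
)

```text
clock: 27.7
tcp_pos: [0.5748, 0.0982, 0.087]
ee_rot: [0.0, 0.993, 0.116, 0.001]
contact_force: [1.2, 0.0, 1.1]
width: 0.014
```

```bash
python3 - <<'E'
from h import *
w=r.camera('wrist');cv2.imwrite('pics/w24.png',w['frame'][:,:,::-1]);plan(.5738,.0995,.065,-76.7)
E
```

```text
t 27.75 tcp [0.5752 0.0982 0.0875] jaw yaw -76.71 tilt z [ 2.7e-03 -2.0e-04 -1.0e+00] F [-0.6 -0.2  0.2] w 0.0138 q6 1.49
turn z -0.01 ; then x -1.1 y -1.6 z 22.5 mm
untilt deg (tool) [ 0.05 -0.15 -0.  ]
```

View pics/w24.png

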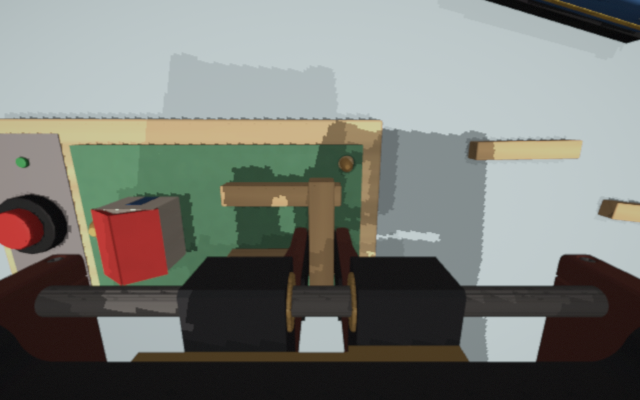

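arm_command(
  motion=[
    [[-0.001, -0.0015, 0.006], [0, -0.1, 0], 0.008],
    [[0, 0, 0.008], [0, 0, 0], 0.008],
    [[0, 0, 0.005], [0, 0, 0], 0.008],
    [[0, 0, 0], [0, 0, 0], 0.008],
    [[0, 0, 0], [0, 0, 0], 0.008],
    [[0, 0, 0], [0, 0, 0], 0.008],
  ],
)

```text
clock: 28.25
tcp_pos: [0.5741, 0.1002, 0.0676]
ee_rot: [0.0, 0.993, 0.116, 0.0]
contact_force: [0.0, -0.5, -0.9]
width: 0.0139
```

```bash
python3 - <<'E'
from h import *
w=r.camera('wrist');crop(w,200,120,400,260,'w25.png');plan(.5738,.0995,.065,-76.7)
E
```

```text
w25.png scale 3.95 off 200 120
t 28.30 tcp [0.5742 0.1003 0.0678] jaw yaw -76.67 tilt z [ 7.e-04 -6.e-04 -1.e+00] F [-0.5  0.6 -0.1] w 0.0138 q6 1.49
turn z 0.03 ; then x -0.6 y 0.7 z 2.8 mm
untilt deg (tool) [ 0.04 -0.03 -0.  ]
```

View pics/w25.png

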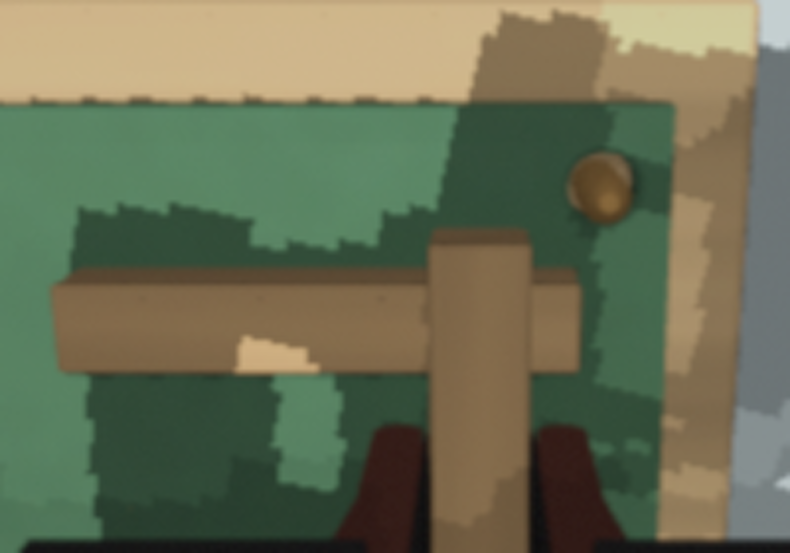

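arm_command(
  motion=[
    [[-0.0004, 0.0003, 0.0015], [0, 0, 0], 0.008],
    [[0, 0, 0.0012], [0, 0, 0], 0.008],
    [[0, 0, 0.0005], [0, 0, 0], 0.008],
    [[0, 0, 0], [0, 0, 0], 0.008],
    [[0, 0, 0], [0, 0, 0], 0.008],
  ],
)

```text
clock: 28.72
tcp_pos: [0.5738, 0.0999, 0.0647]
ee_rot: [0.0, 0.993, 0.116, 0.0]
contact_force: [-0.7, -0.1, 3.0]
width: 0.0138
```

```bash
python3 - <<'E'
from h import *
w=r.camera('wrist');crop(w,200,120,400,260,'w26.png');plan(.5738,.0995,.065,-76.7)
E
```

```text
w26.png scale 3.95 off 200 120
t 28.77 tcp [0.5739 0.0999 0.0647] jaw yaw -76.67 tilt z [ 7.e-04 -6.e-04 -1.e+00] F [-0.9 -0.2  3.3] w 0.0137 q6 1.49
turn z 0.03 ; then x -0.2 y 0.4 z -0.3 mm
untilt deg (tool) [ 0.04 -0.03  0.  ]
```

View pics/w26.png

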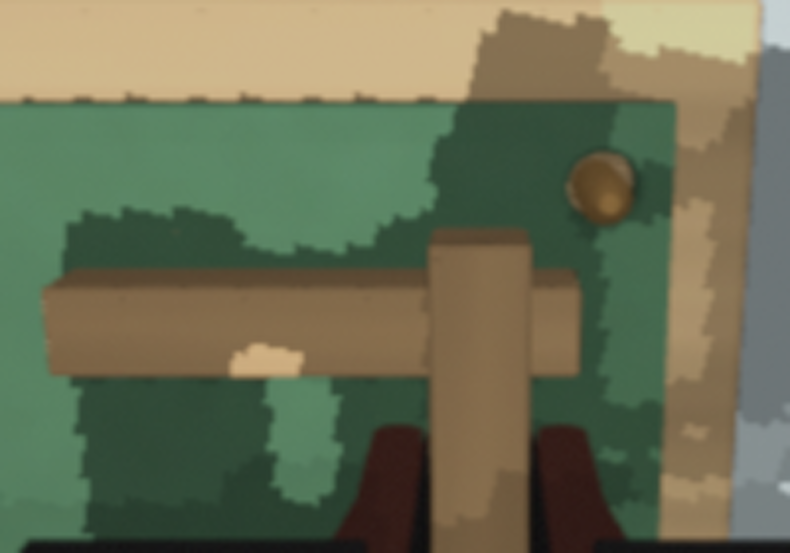

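arm_command(
  motion=[
    [[0, 0, 0], [0, 0, 0], 0.03],
    [[0, 0, 0], [0, 0, 0], 0.036],
    [[0, 0, 0], [0, 0, 0], 0.036],
    [[0, 0, -0.01], [0, 0, 0], 0.036],
    [[0, 0, -0.03], [0, 0, 0], 0.036],
    [[0, 0, -0.035], [0, 0, 0], 0.036],
    [[0, 0, -0.03], [0, 0, -3], 0.036],
    [[0, 0.03, 0], [0, 0, 0], 0.036],
    [[0, 0.04, 0], [0, 0, 0], 0.036],
    [[0, 0.03, 0], [0, 0, 0], 0.036],
    [[0, 0, 0], [0, 0, 0], 0.036],
    [[0, 0, 0], [0, 0, 0], 0.036],
  ],
)

```text
clock: 29.77
tcp_pos: [0.6022, 0.0026, 0.1702]
ee_rot: [0.0, 0.99, 0.141, 0.001]
contact_force: [-0.4, 0.0, 0.6]
width: 0.036
```

arm_command(
  motion=[
    [[0, 0, 0], [0, 0, -6], 0.036],
    [[0, 0, 0], [0, 0, -7.1], 0.036],
    [[0, 0, 0], [0, 0, -7.1], 0.036],
    [[0, 0, 0], [0, 0, -7.1], 0.036],
    [[0, 0, 0], [0, 0, -7.1], 0.036],
    [[0, 0, 0], [0, 0, -7.1], 0.036],
    [[0, 0, 0], [0, 0, -7.1], 0.036],
    [[0, 0, 0], [0, 0, -7.1], 0.036],
    [[0, 0, 0], [0, 0, -7.1], 0.036],
    [[0, 0, 0], [0, 0, -7.1], 0.036],
    [[0, 0, 0], [0, 0, -7.1], 0.036],
    [[0, 0, 0], [0, 0, -7.1], 0.036],
  ],
)

```text
clock: 30.77
tcp_pos: [0.6013, 0.0054, 0.1697]
ee_rot: [0.0, 0.637, 0.771, -0.0]
contact_force: [0.4, -0.5, -0.2]
width: 0.0359
```

```bash
python3 - <<'E'
from h import *
w=r.camera('wrist');cv2.imwrite('pics/w27.png',w['frame'][:,:,::-1])
O=np.array([.5577,.1676]);a=np.radians(13.3);M=np.array([[np.cos(a),-np.sin(a)],[np.sin(a),np.cos(a)]])
d=r.camera('side'); V=[(d,yel(d))]; crop(d,170,130,340,290,'s27.png')
for x,y,q in((.6615,-.044,13.7),(.6374,-.172,7.7)): print(np.round(fit(V,(x,y,np.radians(q)))[0],1))
plan(.6617,-.0448,.06,14.8)
E
```

```text
s27.png scale 3.6875 off 170 130
[661.8 -44.6  15.1]
[ 637.4 -171.6    8.1]
t 30.87 tcp [0.6013 0.0053 0.1697] jaw yaw 10.57 tilt z [ 0.e+00 -4.e-04 -1.e+00] F [-0.7 -0.3 -0.6] w 0.0363 q6 -0.20
turn z -4.23 ; then x -63.8 y 45.6 z 109.7 mm
untilt deg (tool) [-0.    0.02  0.  ]
```

View pics/w27.png

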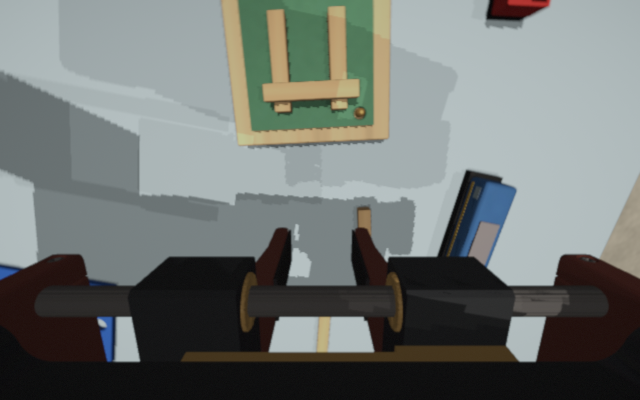

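View pics/s27.png

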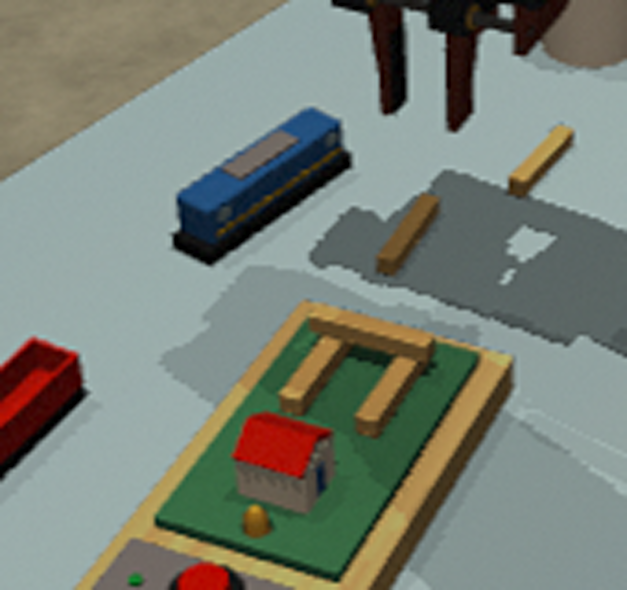

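arm_command(
  motion=[
    [[0, 0, 0], [0, 0, -4.3], 0.036],
    [[-0.01, 0.007, 0.01], [0, 0, 0], 0.036],
    [[-0.018, 0.012, 0.025], [0, 0, 0], 0.036],
    [[-0.018, 0.013, 0.03], [0, 0, 0], 0.036],
    [[-0.012, 0.009, 0.025], [0, 0, 0], 0.036],
    [[-0.006, 0.005, 0.015], [0, 0, 0], 0.036],
    [[0, 0, 0.004], [0, 0, 0], 0.036],
    [[0, 0, 0], [0, 0, 0], 0.036],
    [[0, 0, 0], [0, 0, 0], 0.036],
    [[0, 0, 0], [0, 0, 0], 0.036],
  ],
)

```text
clock: 31.7
tcp_pos: [0.6629, -0.0456, 0.0621]
ee_rot: [0.001, 0.611, 0.792, 0.0]
contact_force: [-1.3, -0.2, 0.1]
width: 0.0356
```

```bash
python3 - <<'E'
from h import *
w=r.camera('wrist'); print(fit([(w,yel(w))],(.6617,-.0448,np.radians(14.8)))); plan(.6618,-.045,.0125,15)
E
```

```text
(array([662.07665019, -46.21231306,  14.1387696 ]), np.float64(0.09431652217146763))
t 31.75 tcp [ 0.6631 -0.0457  0.0623] jaw yaw 14.72 tilt z [ 2.5e-03 -7.0e-04 -1.0e+00] F [0.5 0.4 0.6] w 0.0358 q6 -0.34
turn z -0.28 ; then x 1.0 y -1.1 z 49.8 mm
untilt deg (tool) [0.13 0.08 0.  ]
```

arm_command(
  motion=[
    [[0.0008, 0, 0.005], [0.1, 0.05, 0.2], 0.036],
    [[0, 0, 0.015], [0, 0, 0], 0.036],
    [[0, 0, 0.017], [0, 0, 0], 0.036],
    [[0, 0, 0.009], [0, 0, 0], 0.036],
    [[0, 0, 0.0035], [0, 0, 0], 0.036],
    [[0, 0, 0], [0, 0, 0], 0.036],
    [[0, 0, 0], [0, 0, 0], 0.036],
  ],
)

```text
clock: 32.33
tcp_pos: [0.6613, -0.0453, 0.0114]
ee_rot: [-0.002, 0.612, 0.791, -0.001]
contact_force: [-5.6, 1.0, 10.1]
width: 0.0356
```

```bash
python3 - <<'E'
from h import *
plan(.6619,-.0451,.0125,14.5)
E
```

```text
t 32.33 tcp [ 0.6613 -0.0453  0.0114] jaw yaw 14.52 tilt z [-3.9e-03  1.0e-04 -1.0e+00] F [-5.6  1.  10.1] w 0.0356 q6 -0.34
turn z 0.02 ; then x 0.0 y 0.7 z -1.1 mm
untilt deg (tool) [-0.22 -0.06  0.  ]
```

arm_command(
  motion=[
    [[0, 0.0006, -0.0013], [-0.2, 0, 0], 0.036],
    [[0, 0, 0], [0, 0, 0], 0.03],
    [[0, 0, 0], [0, 0, 0], 0.01],
    [[0, 0, 0], [0, 0, 0], 0.008],
    [[0, 0, 0], [0, 0, 0], 0.008],
    [[0, 0, 0], [0, 0, 0], 0.008],
  ],
)

```text
clock: 32.83
tcp_pos: [0.6629, -0.0454, 0.0121]
ee_rot: [0.0, 0.612, 0.791, 0.001]
contact_force: [-0.0, -0.4, 0.0]
width: 0.0136
```

```bash
python3 - <<'E'
from h import *
plan(.6619,-.0451,.0125,14.5)
E
```

```text
t 32.83 tcp [ 0.6629 -0.0454  0.0121] jaw yaw 14.52 tilt z [ 1.8e-03  7.0e-04 -1.0e+00] F [-0.  -0.4  0. ] w 0.0136 q6 -0.34
turn z 0.02 ; then x 0.5 y -0.9 z -0.4 mm
untilt deg (tool) [ 0.11 -0.01  0.  ]
```

arm_command(
  motion=[
    [[0, 0, -0.01], [0, 0, 0], 0.008],
    [[0, 0, -0.03], [0, 0, 0], 0.008],
    [[0, 0, -0.035], [0, 0, 0], 0.008],
    [[0, 0, -0.035], [0, 0, 0], 0.008],
    [[0, 0, -0.02], [0, 0, 0], 0.008],
    [[0, 0, 0], [0, 0, 6], 0.008],
    [[0, 0, 0], [0, 0, 7], 0.008],
    [[0, 0, 0], [0, 0, 7], 0.008],
    [[0, 0, 0], [0, 0, 7], 0.008],
    [[0, 0, 0], [0, 0, 7], 0.008],
    [[0, 0, 0], [0, 0, 7], 0.008],
    [[0, 0, 0], [0, 0, 7], 0.008],
  ],
)

```text
clock: 33.83
tcp_pos: [0.6627, -0.0455, 0.1432]
ee_rot: [0.0, 0.882, 0.471, 0.001]
contact_force: [0.4, -0.6, -0.4]
width: 0.0137
```

arm_command(
  motion=[
    [[0, 0, 0], [0, 0, 7], 0.008],
    [[0, 0, 0], [0, 0, 7], 0.008],
    [[0, 0, 0], [0, 0, 7], 0.008],
    [[0, 0, 0], [0, 0, 7], 0.008],
    [[0, 0, 0], [0, 0, 7], 0.008],
    [[0, 0, 0], [0, 0, 7], 0.008],
    [[0, 0, 0], [0, 0, 1.2], 0.008],
    [[0, 0, 0], [0, 0, 0], 0.008],
    [[0, 0, 0], [0, 0, 0], 0.008],
  ],
)

```text
clock: 34.58
tcp_pos: [0.6628, -0.0455, 0.1428]
ee_rot: [-0.0, 0.993, 0.118, 0.001]
contact_force: [0.4, 0.5, 0.3]
width: 0.0136
```

```bash
python3 - <<'E'
from h import *
inhand(); plan(.5623,.1481,.085,-76.7)
E
```

```text
inhand off tool [0.1 0.7 6. ] dyaw 0.1 cost 0.32
t 34.63 tcp [ 0.6627 -0.0455  0.1427] jaw yaw -76.51 tilt z [ 2.2e-03  6.0e-04 -1.0e+00] F [ 0.2 -0.3 -0.4] w 0.0136 q6 1.25
turn z 0.19 ; then x -53.2 y -211.5 z 57.7 mm
untilt deg (tool) [-0.01 -0.13 -0.  ]
```

arm_command(
  motion=[
    [[-0.004, -0.015, 0], [0, -0.1, 0.2], 0.008],
    [[-0.006, -0.025, 0], [0, 0, 0], 0.008],
    [[-0.008, -0.033, 0], [0, 0, 0], 0.008],
    [[-0.009, -0.035, 0], [0, 0, 0], 0.008],
    [[-0.009, -0.035, 0], [0, 0, 0], 0.008],
    [[-0.008, -0.033, 0.005], [0, 0, 0], 0.008],
    [[-0.006, -0.022, 0.02], [0, 0, 0], 0.008],
    [[-0.003, -0.01, 0.02], [0, 0, 0], 0.008],
    [[0, -0.003, 0.008], [0, 0, 0], 0.008],
    [[0, 0, 0], [0, 0, 0], 0.008],
    [[0, 0, 0], [0, 0, 0], 0.008],
    [[0, 0, 0], [0, 0, 0], 0.008],
  ],
)

```text
clock: 35.63
tcp_pos: [0.5642, 0.1476, 0.0903]
ee_rot: [-0.0, 0.993, 0.114, 0.001]
contact_force: [0.2, -0.4, 0.1]
width: 0.0141
```

```bash
python3 - <<'E'
from h import *
plan(.5623,.1481,.065,-76.7)
E
```

```text
t 35.63 tcp [0.5642 0.1476 0.0903] jaw yaw -76.90 tilt z [ 1.8e-03  5.0e-04 -1.0e+00] F [ 0.2 -0.4  0.1] w 0.0141 q6 1.58
turn z -0.20 ; then x -1.8 y -0.9 z 25.3 mm
untilt deg (tool) [-0.01 -0.11 -0.  ]
```

arm_command(
  motion=[
    [[-0.0018, -0.0009, 0.006], [0, -0.1, -0.2], 0.008],
    [[0, 0, 0.009], [0, 0, 0], 0.008],
    [[0, 0, 0.006], [0, 0, 0], 0.008],
    [[0, 0, 0.001], [0, 0, 0], 0.008],
    [[0, 0, 0], [0, 0, 0], 0.008],
    [[0, 0, 0], [0, 0, 0], 0.008],
  ],
)

```text
clock: 36.13
tcp_pos: [0.5612, 0.1483, 0.0672]
ee_rot: [0.0, 0.993, 0.116, -0.001]
contact_force: [0.4, -0.0, -0.7]
width: 0.0135
```

```bash
python3 - <<'E'
from h import *
w=r.camera('wrist');crop(w,240,120,480,260,'w28.png');plan(.5623,.1481,.065,-76.7)
E
```

```text
w28.png scale 3.2916666666666665 off 240 120
t 36.18 tcp [0.5613 0.1484 0.0674] jaw yaw -76.68 tilt z [-1.4e-03 -1.0e-04 -1.0e+00] F [ 0.2 -0.8 -0.1] w 0.0138 q6 1.58
turn z 0.02 ; then x 0.9 y 0.5 z 2.4 mm
untilt deg (tool) [-0.01  0.08  0.  ]
```

View pics/w28.png

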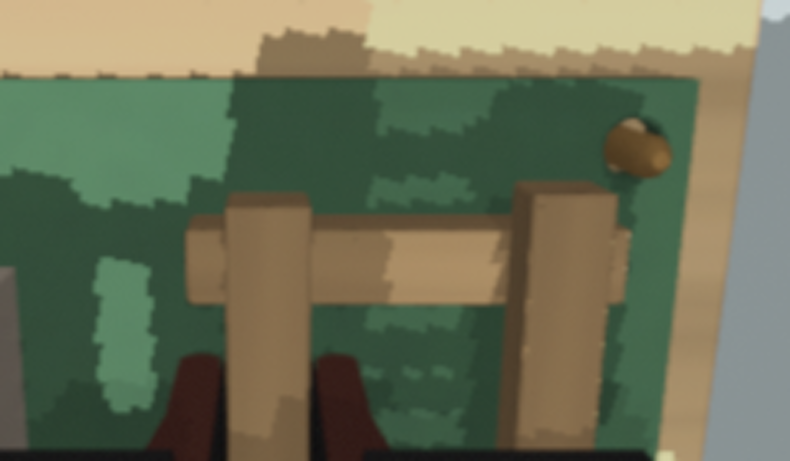

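arm_command(
  motion=[
    [[0.0013, 0.0002, 0.0012], [0, 0.08, 0], 0.008],
    [[0, 0, 0.0012], [0, 0, 0], 0.008],
    [[0, 0, 0.0005], [0, 0, 0], 0.008],
    [[0, 0, 0], [0, 0, 0], 0.008],
    [[0, 0, 0], [0, 0, 0], 0.008],
  ],
)

```text
clock: 36.6
tcp_pos: [0.5624, 0.1486, 0.0645]
ee_rot: [-0.0, 0.993, 0.116, -0.0]
contact_force: [0.6, -0.4, -0.9]
width: 0.0136
```

```bash
python3 - <<'E'
from h import *
w=r.camera('wrist');crop(w,240,120,480,260,'w29.png');plan(.5623,.1481,.065,-76.7)
E
```

```text
w29.png scale 3.2916666666666665 off 240 120
t 36.65 tcp [0.5625 0.1486 0.0646] jaw yaw -76.67 tilt z [ 0.e+00  2.e-04 -1.e+00] F [ 0.1 -0.2 -0.7] w 0.0136 q6 1.58
turn z 0.03 ; then x -0.3 y 0.4 z -0.4 mm
untilt deg (tool) [-0.01 -0.    0.  ]
```

View pics/w29.png

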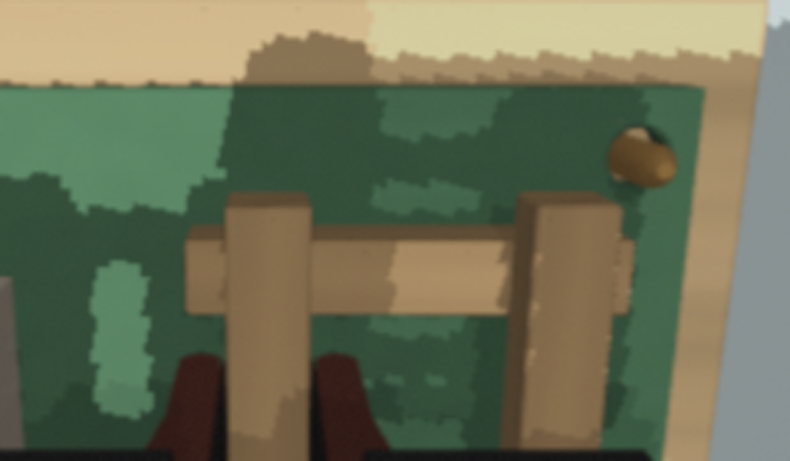

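arm_command(
  motion=[
    [[0, 0, 0.0007], [0, 0, 0], 0.008],
    [[0, 0, 0], [0, 0, 0], 0.008],
    [[0, 0, 0], [0, 0, 0], 0.03],
    [[0, 0, 0], [0, 0, 0], 0.036],
    [[0, 0, 0], [0, 0, 0], 0.036],
    [[0, 0, -0.01], [0, 0, 0], 0.036],
    [[0, 0, -0.03], [0, 0, 0], 0.036],
    [[0, 0, -0.035], [0, 0, 0], 0.036],
    [[0, 0, -0.03], [0, 0, -3], 0.036],
    [[0, 0.03, 0], [0, 0, 0], 0.036],
    [[0, 0.04, 0], [0, 0, 0], 0.036],
    [[0, 0.03, 0], [0, 0, 0], 0.036],
  ],
)

```text
clock: 37.65
tcp_pos: [0.5915, 0.0513, 0.1707]
ee_rot: [0.0, 0.99, 0.143, 0.001]
contact_force: [0.1, 0.5, 0.2]
width: 0.036
```

arm_command(
  motion=[
    [[0, 0.03, 0], [0, 0, -6], 0.036],
    [[0, 0.015, 0], [0, 0, -7.1], 0.036],
    [[0, 0, 0], [0, 0, -7.1], 0.036],
    [[0, 0, 0], [0, 0, -7.1], 0.036],
    [[0, 0, 0], [0, 0, -7.1], 0.036],
    [[0, 0, 0], [0, 0, -7.1], 0.036],
    [[0, 0, 0], [0, 0, -7.1], 0.036],
    [[0, 0, 0], [0, 0, -7.1], 0.036],
    [[0, 0, 0], [0, 0, -7.1], 0.036],
    [[0, 0, 0], [0, 0, -7.1], 0.036],
    [[0, 0, 0], [0, 0, -7.1], 0.036],
    [[0, 0, 0], [0, 0, -5], 0.036],
  ],
)

```text
clock: 38.65
tcp_pos: [0.6047, 0.0099, 0.1695]
ee_rot: [0.0, 0.652, 0.759, 0.0]
contact_force: [0.7, -0.1, -0.0]
width: 0.0361
```

```bash
python3 - <<'E'
from h import *
w=r.camera('wrist');cv2.imwrite('pics/w30.png',w['frame'][:,:,::-1])
O=np.array([.5577,.1676]);a=np.radians(13.3);M=np.array([[np.cos(a),-np.sin(a)],[np.sin(a),np.cos(a)]])
d=r.camera('side'); V=[(d,yel(d))]; crop(d,170,120,340,290,'s30.png')
for x,y,q in((.6374,-.172,7.7),): print(np.round(fit(V,(x,y,np.radians(q)))[0],1))
plan(.6375,-.1723,.06,8)
E
```

```text
s30.png scale 3.4705882352941178 off 170 120
[ 637.7 -172.3    8.2]
t 38.75 tcp [0.6048 0.0099 0.1695] jaw yaw 8.37 tilt z [ 4.e-04  2.e-04 -1.e+00] F [ 0.  -0.   0.4] w 0.0361 q6 -0.15
turn z 0.37 ; then x -185.0 y 7.1 z 109.5 mm
untilt deg (tool) [ 0.03 -0.01 -0.  ]
```

View pics/w30.png

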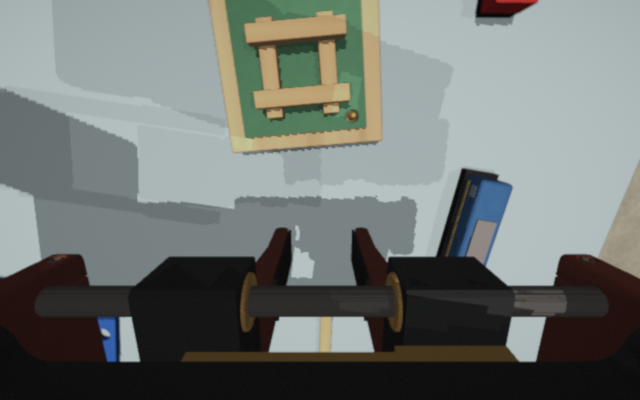

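View pics/s30.png

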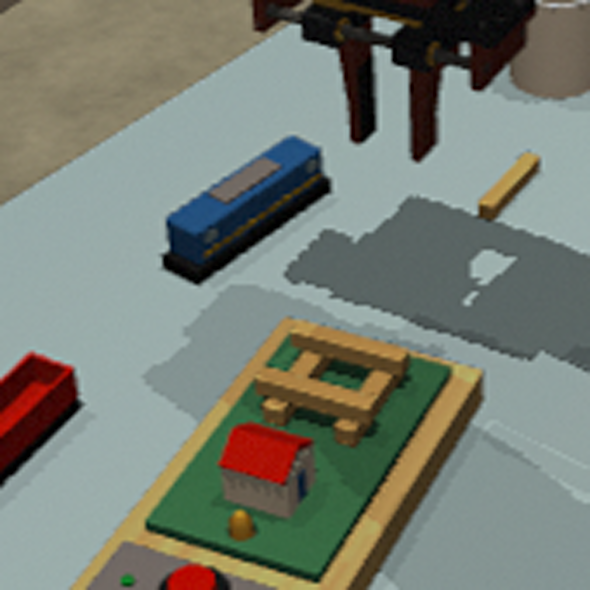

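Two layers stand. Last timber, at (637,-172) mm.

arm_command(
  motion=[
    [[-0.015, 0.001, 0], [0, 0, 0.4], 0.036],
    [[-0.025, 0.001, 0.01], [0, 0, 0], 0.036],
    [[-0.035, 0.001, 0.02], [0, 0, 0], 0.036],
    [[-0.035, 0.001, 0.025], [0, 0, 0], 0.036],
    [[-0.035, 0.001, 0.025], [0, 0, 0], 0.036],
    [[-0.025, 0.001, 0.02], [0, 0, 0], 0.036],
    [[-0.012, 0.001, 0.009], [0, 0, 0], 0.036],
    [[-0.003, 0, 0], [0, 0, 0], 0.036],
    [[0, 0, 0], [0, 0, 0], 0.036],
    [[0, 0, 0], [0, 0, 0], 0.036],
    [[0, 0, 0], [0, 0, 0], 0.036],
  ],
)

```text
clock: 39.67
tcp_pos: [0.6376, -0.169, 0.0629]
ee_rot: [0.001, 0.656, 0.755, 0.001]
contact_force: [0.2, 0.5, -0.4]
width: 0.0361
```

```bash
python3 - <<'E'
from h import *
w=r.camera('wrist'); print(fit([(w,yel(w))],(.6375,-.172,np.radians(8)))); plan(.6375,-.1723,.0125,8)
E
```

```text
(array([ 637.30397912, -173.37915117,    6.51542573]), np.float64(0.08012123854306148))
t 39.72 tcp [ 0.6376 -0.1689  0.0629] jaw yaw 8.00 tilt z [ 1.7e-03 -2.0e-04 -1.0e+00] F [-0.2  0.3  0.8] w 0.0361 q6 -0.42
turn z -0.00 ; then x -3.4 y -0.6 z 50.4 mm
untilt deg (tool) [0.1  0.03 0.  ]
```

arm_command(
  motion=[
    [[-0.003, 0.0005, 0.005], [0.1, 0, 0.7], 0.036],
    [[0, 0, 0.015], [0, 0, 0], 0.036],
    [[0, 0, 0.017], [0, 0, 0], 0.036],
    [[0, 0, 0.009], [0, 0, 0], 0.036],
    [[0, 0, 0.0032], [0, 0, 0], 0.036],
    [[0, 0, 0], [0, 0, 0], 0.036],
    [[0, 0, 0], [0, 0, 0], 0.036],
  ],
)

```text
clock: 40.3
tcp_pos: [0.6374, -0.1727, 0.0115]
ee_rot: [-0.001, 0.661, 0.75, -0.001]
contact_force: [0.0, -0.6, -0.4]
width: 0.0361
```

```bash
python3 - <<'E'
from h import *
plan(.6375,-.1723,.0125,7.3)
E
```

```text
t 40.30 tcp [ 0.6374 -0.1727  0.0115] jaw yaw 7.23 tilt z [-2.6e-03  2.0e-04 -1.0e+00] F [ 0.  -0.6 -0.4] w 0.0361 q6 -0.41
turn z -0.07 ; then x 0.4 y 0.2 z -1.0 mm
untilt deg (tool) [-0.15 -0.03 -0.  ]
```

arm_command(
  motion=[
    [[0.0003, 0.0002, -0.001], [-0.15, 0, 0], 0.03],
    [[0, 0, 0], [0, 0, 0], 0.01],
    [[0, 0, 0], [0, 0, 0], 0.008],
    [[0, 0, 0], [0, 0, 0], 0.008],
    [[0, 0, 0], [0, 0, 0], 0.008],
    [[0, 0, -0.01], [0, 0, 0], 0.008],
    [[0, 0, -0.03], [0, 0, 0], 0.008],
    [[0, 0, -0.035], [0, 0, 0], 0.008],
    [[0, 0, -0.035], [0, 0, 0], 0.008],
    [[0, 0, -0.02], [0, 0, -6], 0.008],
    [[0, 0, 0], [0, 0, 0], 0.008],
    [[0, 0, 0], [0, 0, 0], 0.008],
  ],
)

```text
clock: 41.3
tcp_pos: [0.6387, -0.173, 0.1453]
ee_rot: [0.002, 0.621, 0.783, 0.001]
contact_force: [0.8, -0.2, -0.4]
width: 0.014
```

```bash
python3 - <<'E'
from h import *
inhand(); plan(.5924,.1296,.11,13.3)
E
```

```text
inhand off tool [-1.4  0.9  6. ] dyaw 0.1 cost 0.29
t 41.35 tcp [ 0.6376 -0.1727  0.1436] jaw yaw 13.13 tilt z [ 1.3e-03  1.0e-04 -1.0e+00] F [-1.  -0.8 -0.5] w 0.0139 q6 -0.51
turn z -0.17 ; then x 304.6 y 25.6 z 33.6 mm
untilt deg (tool) [ 0.08  0.01 -0.  ]
```

arm_command(
  motion=[
    [[0.015, 0.001, 0], [0.08, 0, -0.2], 0.008],
    [[0.025, 0.002, 0], [0, 0, 0], 0.008],
    [[0.035, 0.003, 0], [0, 0, 0], 0.008],
    [[0.036, 0.003, 0], [0, 0, 0], 0.008],
    [[0.036, 0.003, 0], [0, 0, 0], 0.008],
    [[0.036, 0.003, 0], [0, 0, 0], 0.008],
    [[0.036, 0.003, 0], [0, 0, 0], 0.008],
    [[0.035, 0.003, 0], [0, 0, 0], 0.008],
    [[0.028, 0.003, 0.01], [0, 0, 0], 0.008],
    [[0.016, 0.001, 0.01], [0, 0, 0], 0.008],
    [[0.006, 0.0005, 0.01], [0, 0, 0], 0.008],
    [[0.001, 0, 0.005], [0, 0, 0], 0.008],
  ],
)

```text
clock: 42.35
tcp_pos: [0.5896, 0.1313, 0.1055]
ee_rot: [-0.002, 0.619, 0.785, -0.002]
contact_force: [0.1, -0.0, -0.3]
width: 0.0139
```

```bash
python3 - <<'E'
from h import *
for i in range(4): w=r.camera('wrist')
cv2.imwrite('pics/w31.png',w['frame'][:,:,::-1]);plan(.5924,.1296,.079,13.3)
E
```

```text
t 42.55 tcp [0.5918 0.1288 0.1077] jaw yaw 13.35 tilt z [-1.4e-03 -4.0e-04 -1.0e+00] F [-0.1  0.2 -0.1] w 0.0134 q6 -0.04
turn z 0.05 ; then x 0.6 y 0.8 z 28.7 mm
untilt deg (tool) [-0.08  0.    0.  ]
```

View pics/w31.png

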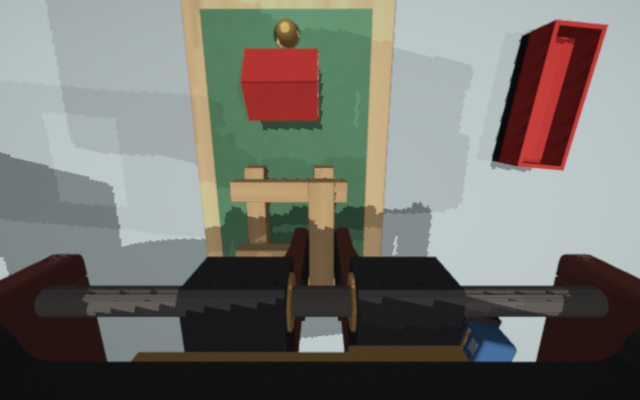

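arm_command(
  motion=[
    [[0.001, 0.0008, 0.005], [-0.08, 0, 0], 0.008],
    [[0, 0, 0.009], [0, 0, 0], 0.008],
    [[0, 0, 0.008], [0, 0, 0], 0.008],
    [[0, 0, 0.003], [0, 0, 0], 0.008],
    [[0, 0, 0], [0, 0, 0], 0.008],
    [[0, 0, 0], [0, 0, 0], 0.008],
    [[0, 0, 0], [0, 0, 0], 0.008],
  ],
)

```text
clock: 43.13
tcp_pos: [0.5926, 0.131, 0.0832]
ee_rot: [0.0, 0.62, 0.785, 0.0]
contact_force: [-0.4, 0.7, -0.3]
width: 0.0139
```

```bash
python3 - <<'E'
from h import *
w=r.camera('wrist');crop(w,200,120,400,260,'w32.png');plan(.5924,.1296,.079,13.3)
E
```

```text
w32.png scale 3.95 off 200 120
t 43.18 tcp [0.5926 0.131  0.0834] jaw yaw 13.42 tilt z [ 1.2e-03  4.0e-04 -1.0e+00] F [-0.1 -0.7  0.1] w 0.0137 q6 -0.04
turn z 0.12 ; then x -1.3 y -0.5 z 4.4 mm
untilt deg (tool) [ 0.07 -0.   -0.  ]
```

View pics/w32.png

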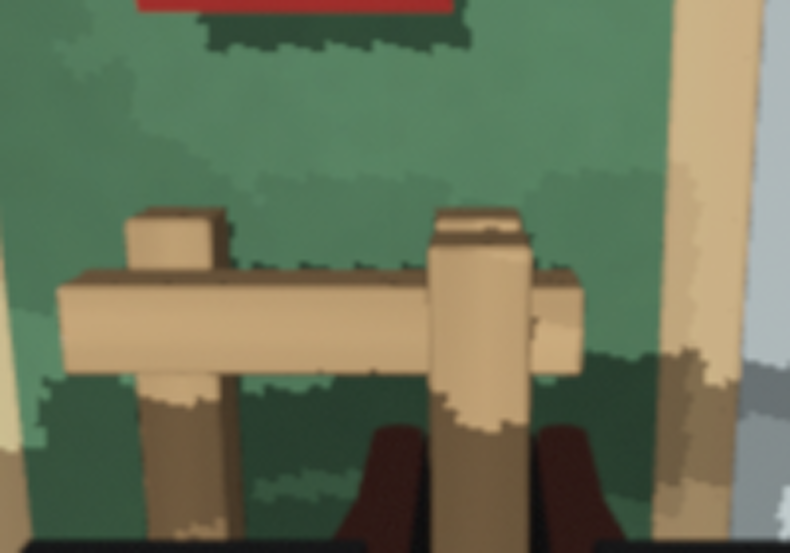

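arm_command(
  motion=[
    [[-0.0008, 0, 0.0015], [0, 0, 0.1], 0.008],
    [[0, 0, 0.002], [0, 0, 0], 0.008],
    [[0, 0, 0.0008], [0, 0, 0], 0.008],
    [[0, 0, 0], [0, 0, 0], 0.008],
    [[0, 0, 0], [0, 0, 0], 0.008],
  ],
)

```text
clock: 43.6
tcp_pos: [0.5927, 0.1302, 0.079]
ee_rot: [0.0, 0.62, 0.784, 0.0]
contact_force: [-0.3, 0.2, 1.3]
width: 0.0139
```

```bash
python3 - <<'E'
from h import *
w=r.camera('wrist');crop(w,200,120,400,260,'w33.png');plan(.5924,.1296,.079,13.3)
E
```

```text
w33.png scale 3.95 off 200 120
t 43.65 tcp [0.5927 0.1302 0.079 ] jaw yaw 13.33 tilt z [ 1.1e-03  3.0e-04 -1.0e+00] F [ 0.  -0.5  2.3] w 0.0137 q6 -0.04
turn z 0.03 ; then x -0.5 y -0.4 z 0.0 mm
untilt deg (tool) [ 0.07 -0.   -0.  ]
```

View pics/w33.png

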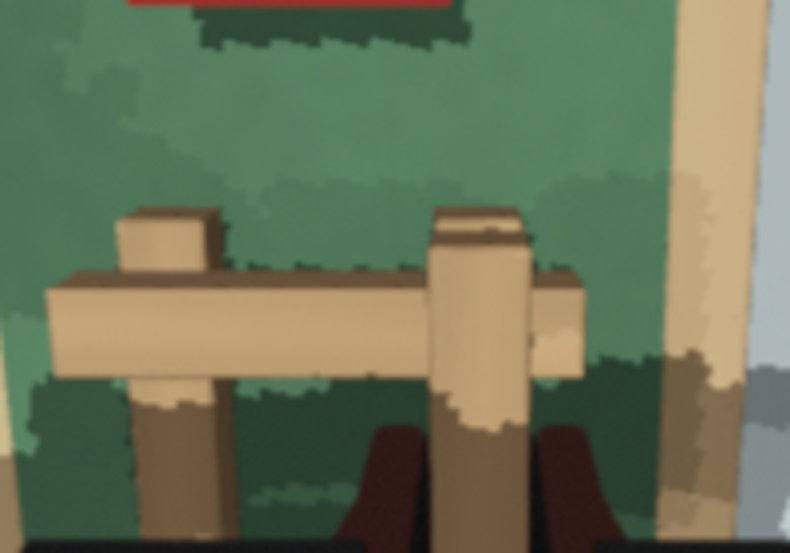

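arm_command(
  motion=[
    [[0, 0, 0], [0, 0, 0], 0.03],
    [[0, 0, 0], [0, 0, 0], 0.036],
    [[0, 0, 0], [0, 0, 0], 0.036],
    [[0, 0, -0.01], [0, 0, 0], 0.036],
    [[0, 0, -0.03], [0, 0, 0], 0.036],
    [[0, 0, -0.035], [0, 0, 0], 0.036],
    [[-0.025, 0, -0.02], [0, 0, 0], 0.036],
    [[-0.035, 0, 0], [0, 0, 0], 0.036],
    [[-0.03, 0, 0], [0, 0, 0], 0.036],
    [[-0.01, 0, 0], [0, 0, 0], 0.036],
    [[0, 0, 0], [0, 0, 0], 0.02],
    [[0, 0, 0], [0, 0, 0], 0.0],
  ],
)

```text
clock: 44.65
tcp_pos: [0.6153, 0.0329, 0.1739]
ee_rot: [-0.0, 0.621, 0.784, 0.0]
contact_force: [-0.1, 0.7, -0.4]
width: 0.0261
```

```bash
python3 - <<'E'
from h import *
w=r.camera('wrist');cv2.imwrite('pics/w34.png',w['frame'][:,:,::-1]);np.save('/tmp/w34.npy',w,allow_pickle=True)
d=r.camera('side');crop(d,170,170,320,330,'s34.png'); np.save('/tmp/s34.npy',d,allow_pickle=True)
O=np.array([.5577,.1676]);a=np.radians(13.3);M=np.array([[np.cos(a),-np.sin(a)],[np.sin(a),np.cos(a)]])
p=O+M@[.025,-.045]; f=fit([(w,yel(w))],(*p,a),zc=.073,pad=2); print('L3',np.round(M.T@(f[0][:2]/1000-O)*1000,1),f[0][2],f[1]); st()
E
```

```text
s34.png scale 3.6875 off 170 170
L3 [ 25.7 -44.2] 13.854940546307404 0.11259726832453609
t 44.75 tcp [0.615  0.034  0.1737] jaw yaw 13.36 tilt z [ 0.e+00  6.e-04 -1.e+00] F [-0.1  0.2  0.3] w 0.0182 q6 -0.20
```

View pics/w34.png

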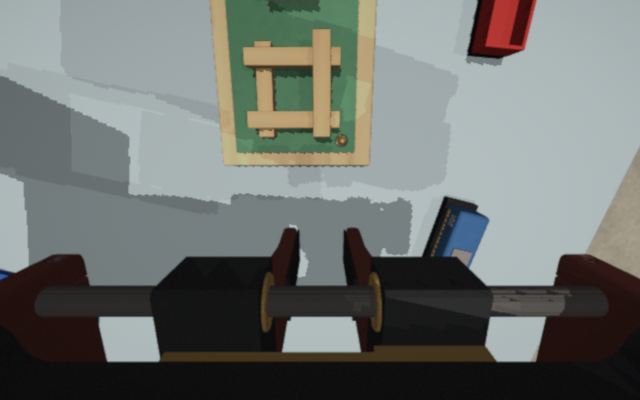

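View pics/s34.png

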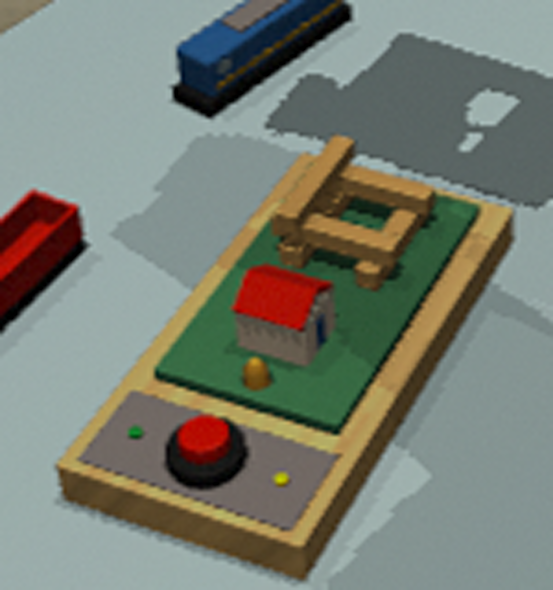

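The stack stands: five timbers, with the last across both second-layer timbers above mark B. Now the button. I'll move with closed fingers and measure it on the way.

arm_command(
  motion=[
    [[0.015, -0.001, 0], [0, 0, 0], 0],
    [[0.025, -0.002, 0], [0, 0, 0], 0],
    [[0.035, -0.003, 0], [0, 0, 0], 0],
    [[0.035, -0.003, 0], [0, 0, 0], 0],
    [[0.035, -0.004, 0], [0, 0, 0], 0],
    [[0.03, -0.004, 0], [0, 0, 0], 0],
    [[0.02, -0.004, 0], [0, 0, 0], 0],
    [[0.005, -0.001, 0], [0, 0, 0], 0],
    [[0, 0, 0], [0, 0, 0], 0],
    [[0, 0, 0], [0, 0, 0], 0],
    [[0, 0, 0], [0, 0, 0], 0],
  ],
)

```text
clock: 45.67
tcp_pos: [0.5481, 0.2221, 0.1738]
ee_rot: [0.0, 0.62, 0.784, 0.0]
contact_force: [0.3, -0.3, 0.0]
width: 0.0002
```

```bash
python3 - <<'E'
from h import *
w=r.camera('wrist');np.save('/tmp/w35.npy',w,allow_pickle=True); d=r.camera('side')
def red(c,x,z):
    p=proj(c,x)[0]; h=cv2.cvtColor(c['frame'],cv2.COLOR_RGB2HSV); m=((h[...,0]<8)|(h[...,0]>172))&(h[...,1]>150)&(h[...,2]>90)
    k=np.zeros_like(m);k[max(int(p[1])-25,0):int(p[1])+25,max(int(p[0])-25,0):int(p[0])+25]=1;m&=k
    n,l,s,ce=cv2.connectedComponentsWithStats(m.astype(np.uint8)); i=1+np.argmax(s[1:,4]); print(p,ce[i],s[i],onz(c,ce[i],z)*1000); return ce[i]
X=[.525,.305,.0537]; a=red(w,X,.0537); b=red(d,X,.0537); print(tri(w,a,d,b)*1000)
crop(w,230,20,410,150,'w35.png'); st()
E
```

```text
[317.02569996 105.75330818] [317.55366492 105.56151832] [303  90  31  32 764] [[525.42208387 305.26747564  53.7       ]]
[225.01716233 285.9674449 ] [224.47107438 287.76033058] [218 283  14  12 121] [[522.64777029 309.11192316  53.7       ]]
[[525.81745049 306.05058403  48.95676555]]
w35.png scale 4.388888888888889 off 230 20
t 45.77 tcp [0.5484 0.2216 0.1738] jaw yaw 13.25 tilt z [ 9.e-04  1.e-04 -1.e+00] F [-0.   0.2  0.2] w 0.0005 q6 0.13
```

View pics/w35.png

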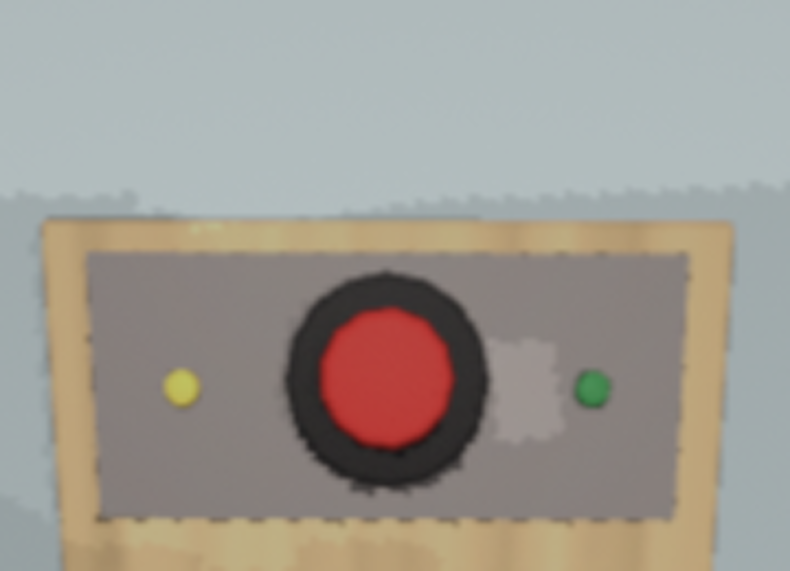

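arm_command(
  motion=[
    [[0.015, -0.001, 0], [0, 0, 0], 0],
    [[0.025, -0.001, 0], [0, 0, 0], 0],
    [[0.025, -0.001, 0.01], [0, 0, 0], 0],
    [[0.015, 0, 0.025], [0, 0, 0], 0],
    [[0.007, 0, 0.025], [0, 0, 0], 0],
    [[0, 0, 0.018], [0, 0, 0], 0],
    [[0, 0, 0.008], [0, 0, 0], 0],
    [[0, 0, 0], [0, 0, 0], 0],
    [[0, 0, 0], [0, 0, 0], 0],
    [[0, 0, 0], [0, 0, 0], 0],
  ],
)

```text
clock: 46.6
tcp_pos: [0.5262, 0.3062, 0.089]
ee_rot: [0.001, 0.621, 0.784, 0.001]
contact_force: [-0.0, -0.9, 0.9]
width: 0.0001
```

```bash
python3 - <<'E'
from h import *
plan(.5254,.3053,.066,13.3)
d=r.camera('side');crop(d,170,200,320,330,'s36.png')
E
```

```text
t 46.60 tcp [0.5262 0.3062 0.089 ] jaw yaw 13.26 tilt z [ 0.0024  0.0011 -1.    ] F [-0.  -0.9  0.9] w 0.0001 q6 0.28
turn z -0.04 ; then x -0.7 y -1.0 z 23.0 mm
untilt deg (tool) [ 0.15 -0.03  0.  ]
s36.png scale 4.538461538461538 off 170 200
```

View pics/s36.png

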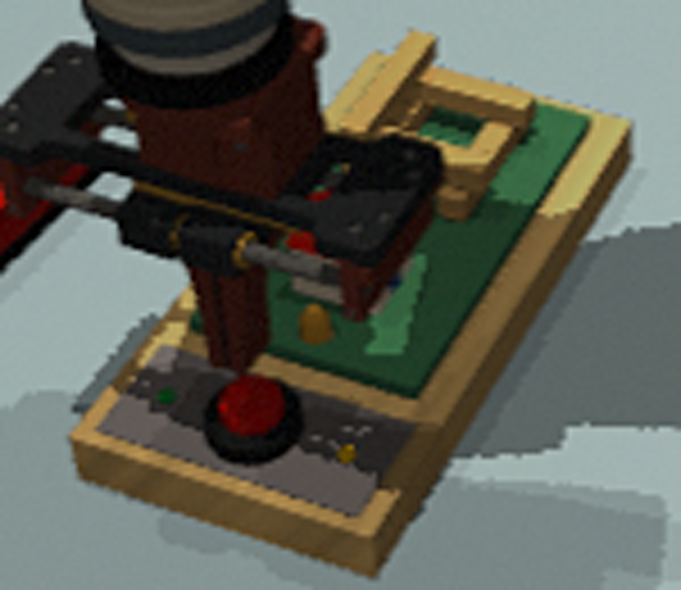

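arm_command(
  motion=[
    [[-0.0007, -0.001, 0.006], [0.1, 0, 0], 0],
    [[0, 0, 0.008], [0, 0, 0], 0],
    [[0, 0, 0.005], [0, 0, 0], 0],
    [[0, 0, 0.002], [0, 0, 0], 0],
    [[0, 0, 0], [0, 0, 0], 0],
    [[0, 0, 0], [0, 0, 0], 0],
  ],
)

```text
clock: 47.15
tcp_pos: [0.5242, 0.3055, 0.0665]
ee_rot: [-0.0, 0.62, 0.784, -0.001]
contact_force: [0.5, -0.7, 0.9]
width: 0.0004
```

```bash
python3 - <<'E'
from h import *
plan(.5254,.3053,.066,13.3)
E
```

```text
t 47.15 tcp [0.5242 0.3055 0.0665] jaw yaw 13.33 tilt z [-1.3e-03 -4.0e-04 -1.0e+00] F [ 0.5 -0.7  0.9] w 0.0004 q6 0.27
turn z 0.03 ; then x -0.4 y 1.1 z 0.5 mm
untilt deg (tool) [-0.08  0.   -0.  ]
```

arm_command(
  motion=[
    [[0, 0.001, 0.0015], [0, 0, 0], 0],
    [[0, 0, 0.0015], [0, 0, 0], 0],
    [[0, 0, 0.001], [0, 0, 0], 0],
    [[0, 0, 0], [0, 0, 0], 0],
    [[0, 0, 0], [0, 0, 0], 0],
  ],
)

```text
clock: 47.57
tcp_pos: [0.5255, 0.3059, 0.0631]
ee_rot: [-0.0, 0.62, 0.784, -0.0]
contact_force: [0.9, 0.1, 0.5]
width: 0.0009
```

arm_command(
  motion=[
    [[0, 0, 0.001], [0, 0, 0], 0],
    [[0, 0, 0.001], [0, 0, 0], 0],
    [[0, 0, 0], [0, 0, 0], 0],
    [[0, 0, 0], [0, 0, 0], 0],
  ],
)

```text
clock: 47.9
tcp_pos: [0.5255, 0.3059, 0.061]
ee_rot: [-0.0, 0.62, 0.784, -0.0]
contact_force: [0.2, 0.1, 3.2]
width: 0.0004
```

arm_command(
  motion=[
    [[0, 0, 0.0015], [0, 0, 0], 0],
    [[0, 0, 0.0015], [0, 0, 0], 0],
    [[0, 0, 0.001], [0, 0, 0], 0],
    [[0, 0, 0], [0, 0, 0], 0],
    [[0, 0, 0], [0, 0, 0], 0],
  ],
)

```text
clock: 48.32
tcp_pos: [0.5256, 0.3059, 0.0573]
ee_rot: [-0.0, 0.62, 0.784, 0.0]
contact_force: [0.1, -0.0, 8.2]
width: 0.0005
```

arm_command(
  motion=[
    [[0, 0, 0.001], [0, 0, 0], 0],
    [[0, 0, 0.0007], [0, 0, 0], 0],
    [[0, 0, 0], [0, 0, 0], 0],
    [[0, 0, 0], [0, 0, 0], 0],
  ],
)

```text
clock: 48.65
tcp_pos: [0.5256, 0.3059, 0.057]
ee_rot: [-0.0, 0.62, 0.784, 0.0]
contact_force: [-3.3, -2.1, 21.1]
width: 0.0005
```

Force rose to 21 N with no further travel at TCP 57.0 mm, which is bottomed out. A look to confirm that it's the button and not the collar.

```bash
python3 - <<'E'
from h import *
d=r.camera('side');crop(d,195,260,265,320,'s37.png'); st()
a=np.load('/tmp/s34.npy',allow_pickle=True).item(); crop(a,195,260,265,320,'s37b.png')
w=r.camera('wrist');crop(w,260,180,380,290,'w37.png')
E
```

```text
s37.png scale 9.833333333333334 off 195 260
t 48.70 tcp [0.5257 0.306  0.0571] jaw yaw 13.33 tilt z [-0.e+00  3.e-04 -1.e+00] F [-4.  -2.6 20.4] w 0.0007 q6 0.27
s37b.png scale 9.833333333333334 off 195 260
w37.png scale 5.363636363636363 off 260 180
```

View pics/s37.png

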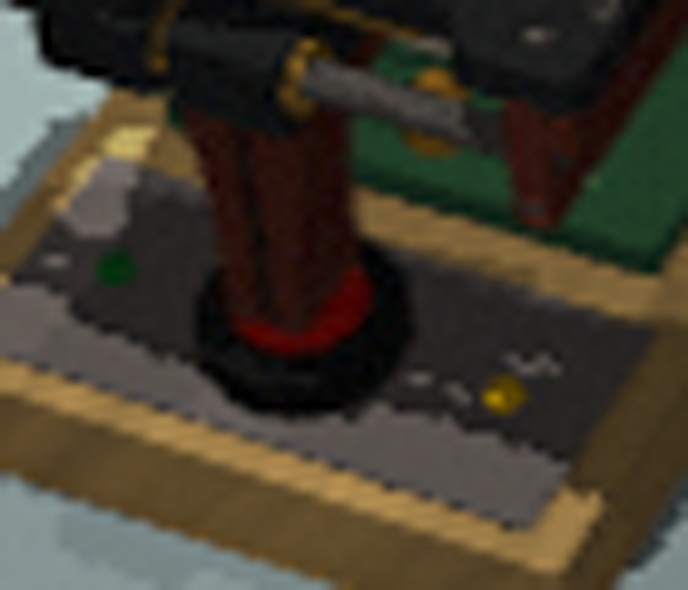

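View pics/w37.png

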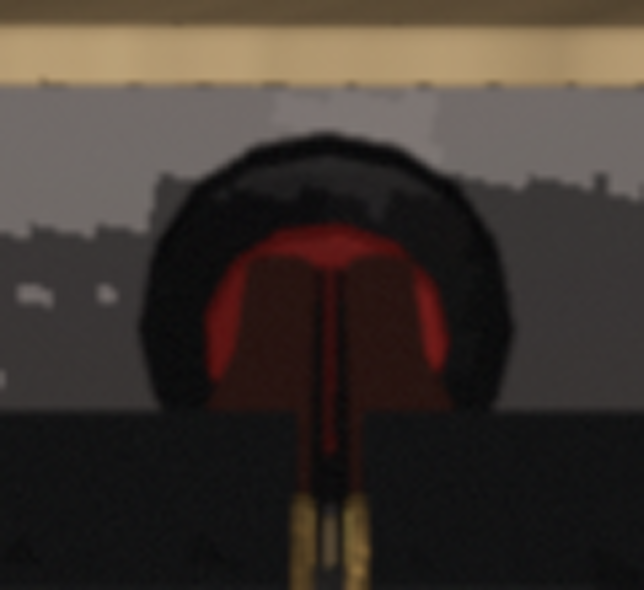

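The fingers press inside the red cap, which is level with its collar. Release and move clear.

arm_command(
  motion=[
    [[0, 0, -0.004], [0, 0, 0], 0],
    [[0, 0, -0.006], [0, 0, 0], 0],
    [[0, 0, -0.015], [0, 0, 0], 0],
    [[0, 0, -0.03], [0, 0, 0], 0],
    [[0, 0, -0.035], [0, 0, 0], 0],
    [[0, 0, -0.035], [0, 0, 0], 0],
    [[0, 0, -0.02], [0, 0, 0], 0],
    [[0.03, -0.02, 0], [0, 0, 0], 0],
    [[0.035, -0.03, 0], [0, 0, 0], 0],
    [[0.03, -0.03, 0], [0, 0, 0], 0],
    [[0.03, -0.02, 0], [0, 0, 0], 0],
    [[0, 0, 0], [0, 0, 0], 0],
  ],
)

```text
clock: 49.75
tcp_pos: [0.3987, 0.4036, 0.1997]
ee_rot: [-0.001, 0.619, 0.786, -0.001]
contact_force: [0.1, 0.3, -1.0]
width: 0.0003
```

arm_command(
  motion=[
    [[0, 0, 0], [0, 0, 0], 0],
    [[0, 0, 0], [0, 0, 0], 0],
    [[0, 0, 0], [0, 0, 0], 0],
  ],
)

```text
clock: 50.0
tcp_pos: [0.4041, 0.4006, 0.1999]
ee_rot: [-0.0, 0.621, 0.784, -0.001]
contact_force: [0.6, -0.8, 0.6]
width: 0.0007
```

```bash
python3 - <<'E'
from h import *
st()
t=r.camera('top');cv2.imwrite('pics/t38.png',t['frame'][:,:,::-1]); d=r.camera('side');crop(d,170,170,320,330,'s38.png')
O=np.array([.5577,.1676]);a=np.radians(13.3);M=np.array([[np.cos(a),-np.sin(a)],[np.sin(a),np.cos(a)]])
p=O+M@[.025,-.045]
def red(c,x):
    p=proj(c,x)[0]; h=cv2.cvtColor(c['frame'],cv2.COLOR_RGB2HSV); m=((h[...,0]<8)|(h[...,0]>172))&(h[...,1]>150)&(h[...,2]>90)
    k=np.zeros_like(m);k[int(p[1])-12:int(p[1])+12,int(p[0])-12:int(p[0])+12]=1;return np.argwhere(m&k).mean(0)[::-1],(m&k).sum()
a0=np.load('/tmp/s34.npy',allow_pickle=True).item(); print('button side before/after',red(a0,[.5254,.3053,.052]),red(d,[.5254,.3053,.052]))
E
```

```text
t 50.00 tcp [0.4041 0.4006 0.1999] jaw yaw 13.27 tilt z [-1.2e-03 -8.0e-04 -1.0e+00] F [ 0.6 -0.8  0.6] w 0.0007 q6 0.53
s38.png scale 3.6875 off 170 170
button side before/after (array([224.58730159, 287.93650794]), np.int64(126)) (array([219.52631579, 288.84210526]), np.int64(19))
```

View pics/t38.png

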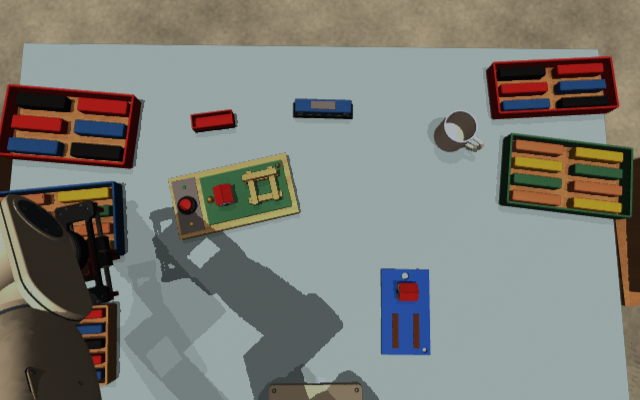

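View pics/s38.png

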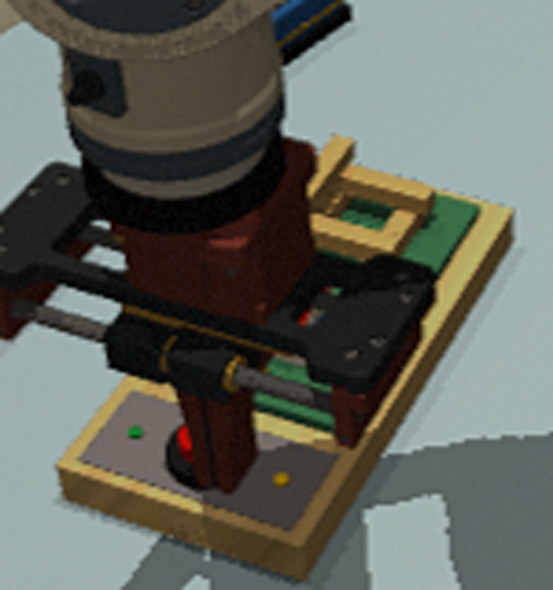

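The table is clear of loose timbers, and the locomotive, wagon and mug are where they were. Final enlarged check of button and stack from above.

```bash
python3 - <<'E'
from h import *
t=r.camera('top');crop(t,160,145,310,245,'t39.png'); t0=np.load('/tmp/top.npy',allow_pickle=True).item()
def red(c):
    h=cv2.cvtColor(c['frame'],cv2.COLOR_RGB2HSV); m=((h[...,0]<8)|(h[...,0]>172))&(h[...,1]>150)&(h[...,2]>60)
    k=np.zeros_like(m);k[192:218,174:200]=1;return np.argwhere(m&k).mean(0)[::-1],(m&k).sum()
print(red(t0),red(t)); print('pressed would shift',proj(t,[.5254,.3053,.046])-proj(t,[.5254,.3053,.052]))
O=np.array([.5577,.1676]);a=np.radians(13.3);M=np.array([[np.cos(a),-np.sin(a)],[np.sin(a),np.cos(a)]])
for b,z in (((.025,-.045),.073),):
    f=fit([(t,yel(t))],(*(O+M@b),a),zc=z,pad=1); print(np.round(M.T@(f[0][:2]/1000-O)*1000,1),f[0][2])
I0,I1=t0['frame'].astype(int),t['frame'].astype(int)
for n,(y0,y1,x0,x1) in dict(loco=(92,122,288,358),wagon=(106,134,186,240),mug=(100,160,430,485)).items(): print(n,np.abs(I0-I1)[y0:y1,x0:x1].mean())
st()
E
```

```text
t39.png scale 5.266666666666667 off 160 145
(array([184.80357143, 204.16964286]), np.int64(112)) (array([184.91818182, 203.96363636]), np.int64(110))
pressed would shift [[0.75101697 0.33715713]]
[ 24.  -44.4] 12.650303282836356
loco 4.074603174603174
wagon 3.8335537918871254
mug 4.878686868686868
t 50.15 tcp [0.4044 0.4005 0.2   ] jaw yaw 13.22 tilt z [-1.1e-03 -4.0e-04 -1.0e+00] F [-0.6  0.   0.6] w 0.0006 q6 0.53
```

View pics/t39.png

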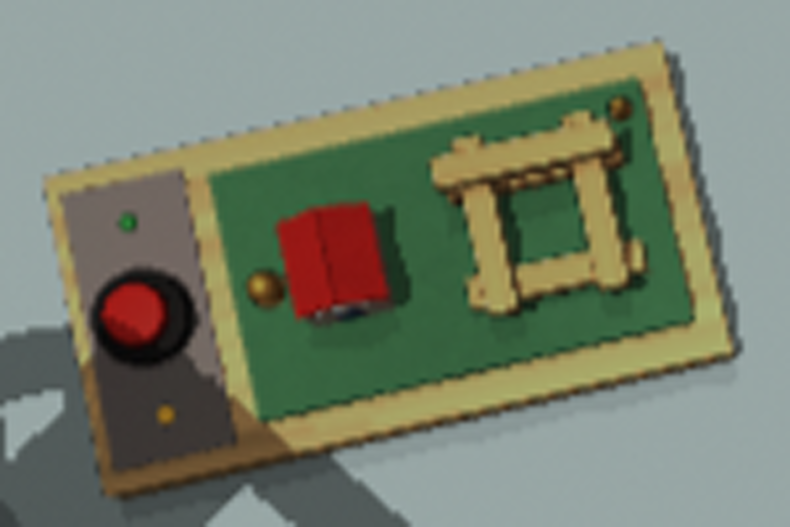

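The stack stands, the button is back up, and nothing else moved. Handing in.

```bash
python3 - <<'E'
from cell import r
print(r.close_job())
E
```

```text
the job is handed in; nothing more can be done
None
```

The job is done and handed in at about 50 s of the 210 s allowed.

- **Board:** The green board lies flush on the module with both pins through their holes. Contact came at the expected height.
- **Stack:** All five loose timbers are stacked: two on the brown marks, two across them 50 mm apart, and the fifth alone above mark B. The first layer measured within about 0.5 mm of the marks. The second layer's ends and spacing matched by eye in the wrist pictures. My last two measurements of the top timber disagreed by about 1.7 mm. Both put it within about 1 mm of its place, resting on both timbers below.
- **Button:** The button was pressed until it stopped, after about 6 mm of travel and at 21 N. The final top view shows it back up, in the same place as at the start.
- **Rest of the scene:** The locomotive, wagon and mug look unmoved in the last top view, and no loose timber is left on the table. I saw no knocked timber and no slackening of the grip.
- **Contact:** Once, while lowering to pick up the fourth timber, the fingertips touched the table at about 10 N. I backed off at once.

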